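# Seat a steel column in an inclined V-cradle and clamp it

## Robot

A 6-joint arm with a two-finger parallel gripper is mounted at the origin on a cart in front of the work surface, level with it; the furniture and walls round the work are solid. World frame = base frame: x ahead of the robot, y to its left, z up, the work surface at z = 0. Lengths are in m, angles in degrees, forces in N, time in s.
With the tool pointing down it reaches from about 0.375 to 0.925 m from the base axis. Payload 5.7 kg.
Tool frame: the origin (TCP) lies at the very end of the fingers, on their centre line; the grasp point (between the pads) lies 19 mm behind it (robot.tcp_to_grasp is the distance from the TCP to the grasp point, in m); z points along the fingers, y is the direction in which the jaws open and shut (so a half turn about z gives the same grasp; the last joint's range is limited). The gripper opens to 88 mm and grips with 3 to 60 N. Pads are 20 mm wide; open, the fingers measure 115 mm over their backs; the gripper's body (75 mm by 178 mm) begins 61 mm behind the grasp point.
Start: joints at [62.733, 20.558, 86.54, -0, 72.909, -6.595], TCP at [0.212, 0.561, 0.223] pointing down, gripper open.
Joint ranges: [-170.27, 170.27], [-57.76, 135], [12.27, 136.19], [-55.21, 235.2], [11.17, 155.16], [-170.74, 170.74]. Speed limits (degrees/s): [136.94, 136.94, 180, 180, 180, 180].

## Interface

Orientations are given as [roll, pitch, yaw] about the fixed x, y, z axes, in that order (R = Rz(yaw) Ry(pitch) Rx(roll)).
In Python, from workcell import robot gives the robot as it stands.
- The arm moves only by the shell command python3 -m pendant 'ROWS' [FORCE]. ROWS is a JSON object of lists of equal length, an entry for each row: "claw": the closure in counts, from 0 (fully open) to 255 (shut); "delta_pos": the shift along the tool's x, y, z in m, a list of three; "turn": the turn about the tool's z in degrees. A call has 1 to 5 rows; each row shifts and turns the pose as measured when the row begins, along the tool's axes as they then stand; what a row does not reach is not made up. A row lasts 1/10 s, in which the tool goes at most 50 mm and 8.59 degrees, less where a joint would pass 70% of its speed; a pose out of reach is approached as far as the arm can. A call is refused whole if a number of a shift passes 0.05 or a number of a turn 8.59, either way. A call with a gripper value outside its range is refused whole. The fingers move at their own pace and stop on an object; FORCE is the grip in N (left out, the last holds). Time passes only in rows, so rows that do not move let the fingers close. It gives the time, the measured TCP pose, the force and the opening at its end, in the units of the state.
- robot.sense(): the state, without advancing time (a new reading comes with each control period).
- robot.read_camera(name): name is "scene" or "top" or "wrist"; returns the picture (400x640x3 uint8, red, green, blue); there is no depth.
- robot.camera_model(name): a dict with "intrinsics" (3x3 intrinsics, pixels), "pose" (4x4, takes a point from camera to world coordinates). Camera axes: x right, y up, looking along -z (the intrinsics and any distortion apply to the point x, -y, -z); pixel columns grow to the right and rows downward; lengths in m; the calibration is good to about 2 mm. A picture is of the moment at which its call begins: read the wrist's pose just before it. camera_model takes no time and is no camera call; for the wrist camera it gives the pose at the moment of the call.
- robot.hand_in(): hands the job in, once; it reports no verdict.
The state is a dict: "time": time; "joint_pos": joint angles; "joint_vel": joint speeds; "joint_efforts": joint torques, N m; "tool_pos": TCP position; "orientation": TCP orientation; "contact_force": force on the tool from outside, world axes, zero at the start; "ft_torque": the same for the moment, N m; "finger_gap": finger opening in m.
Only numpy, scipy, OpenCV 4.12 (cv2) and the standard library are available. Lean on these libraries where they do the work, as an engineer would, in place of code of your own. Each camera call takes 0.05 s, during which the arm holds its last target.

## Task

Lift the steel column cartridge off its bench rest and lower it gently into the blue V-grooves of the sloping cradle, orange-banded end downhill, then slide it down the groove until it has pushed the brass spring plunger of the end stop most of the way in. Let go so that it lies true in both V-grooves, and only then swing the red-handled clamp arm over and right down onto the column, so that it stays there with the plunger still pushed in. Do not knock the bottles or the beaker.

Things in the scene. Friction and masses are not known exactly. Their poses are not given: they have to be found in the camera images.
- cartridge: The workpiece: smooth round stainless column, 36 mm diameter, 190 mm long, about 0.4 kg. Origin at its centre, own x along its axis; an orange band marks its -x end. It starts lying level in the V-saddles of the low bench rest, its axis 53 mm above the bench, up to 8 mm off the rest's middle along its axis. Grip it across its diameter.
- banded_end (a point): Centre of the orange-banded end face of the cartridge, 95 mm from its origin along its -x; same axes as the cartridge.
- rest: Fixed bench rest for the cartridge: grey plate 170 x 80 x 8 mm with two blue-lined V-saddles, 54 to 76 mm either side of its middle along x. Origin at its underside, x along the groove. Between the saddles 108 mm is free for fingers under the column, down to the plate 45 mm below the column's axis.
- cradle: Fixed sloping V-cradle, base plate 250 x 130 mm; origin at the middle of its underside. The bed rises at 25 degrees along the cradle's +x, away from the robot; the end stop is at the low end, nearest the robot. Only plunger and clamp arm move. The end stop's dark block is 46 mm wide and rises 20 mm above the seat axis.
- seat (a point): Fixed point on the line where the axis of a seated column comes to lie, midway between the V-blocks. x points up the groove, y level across it, z normal to the bed. The 90-degree V-blocks reach from 56 to 84 mm either side of it along x, are 70 mm wide, their tops 7 mm below the seat axis; the 112 mm between them is open for fingers down to the bed plate, 53 mm below the axis.
- plunger (a joint): Spring plunger (brass, 20 mm diameter, on the seat axis), m: 0 free, 0.008 fully in. Its stop is adjustable, the setting NOT measured: free, its end stands between x = -101 and -77 mm of the seat, so feel for it. It moves along the seat's -x; needs 2.2 N to start, 3.4 N fully in, plus the column's friction. The column's weight does not push it in, but holds it in. Wanted: over 0.004.
- clamp (a joint): Angle of the clamp arm, rad: 0 closed (its rubber pad on a seated column), grows to 2.0 as it swings open. It starts open, 1.4 to 1.8. A stiff hinge (about 0.15 N m) keeps it where it is left.
- clamp_hinge (a point): Point on the clamp's hinge, 74 mm uphill of the seat point, 43 mm to its -y side and 4.5 mm above the seat axis (along z); axes as the seat. The hinge line runs along x. The handle swings about it from above the hinge (open) over the column to the +y side and down (closed).
- clamp_handle (a point): Centre of the red handle at the free end of the clamp arm, 104 mm from the hinge line: 16 mm wide along the hinge line, 14 mm thick, 34 mm long. Turns with the arm: own x along the hinge line, own y away from the hinge. Closed, it lies 57 mm to the +y side of the groove's middle, 32 mm above the seat axis; at 1.3 rad it is straight over the hinge. Pinch it across its 16 mm or push it over.
- amber_bottle: Bystander: amber bottle with black cap, 46 mm diameter, 91 mm high, standing; origin at its underside.
- white_bottle: Bystander: white plastic bottle with blue cap, 48 mm diameter, 87 mm high, standing; origin at its underside.
- beaker: Bystander: clear glass beaker, 59 mm diameter, 67 mm high, standing; origin at its underside.
Things that resemble listed ones, but are neither listed nor needed, are in the scene too. Leave any black look-alike of the cartridge alone.

How it is judged (in metres and radians):
On the way, in this order (a step that is already met when the one before it is completed fails the run):
1. with the clamp still open, the column lies true in both V-grooves, banded end downhill, the plunger pushed in more than 4 mm (y of cartridge in the frame of seat between -0.003 and 0.003 m and z of cartridge in the frame of seat between -0.003 and 0.003 m and angle between the x axis of cartridge and the x axis of seat, either way round below 0.05 rad and x of banded_end in the frame of seat below -0.07 m and value of joint plunger above 0.004 m and value of joint clamp above 0.8 rad), for 0.2 s.
2. the clamp arm is swung down onto the column (value of joint clamp below 0.06 rad), for 0.2 s.
At the end, for the whole second after the job is handed in: The column lies at rest in both V-grooves: axis within 3 mm of the seat line across and in height and within 0.05 rad of its direction, banded end downhill, the plunger still pushed in more than 4 mm of its 8, and the clamp arm closed to within 0.06 rad (y of cartridge in the frame of seat between -0.003 and 0.003 m and z of cartridge in the frame of seat between -0.003 and 0.003 m and angle between the x axis of cartridge and the x axis of seat, either way round below 0.05 rad and x of banded_end in the frame of seat below -0.07 m and value of joint plunger above 0.004 m and value of joint clamp below 0.06 rad and linear speed of cartridge below 0.01 m/s and angular speed of cartridge below 0.1 rad/s); the robot touches nothing.
It fails at once if a bottle or the beaker is moved more than 30 mm (distance of any of amber_bottle, white_bottle, beaker from where it was at the start of the episode above 0.03 m).
It fails at once if the column is dropped or forced into the cradle: more than 60 N between them while the clamp is open (over 0.8 rad) (contact force between cartridge and cradle above 60 N and value of joint clamp above 0.8 rad).
It also fails if it takes over 61 s, if anything falls off the work surface, if the arm or the gripper's body presses on something with over 40 N, if the wrist force passes 120 N, or if a joint passes its speed limit or range.

## Working session

There is one attempt and no reset: what is moved stays moved. The work goes in short steps, Python scripts to look and compute and a shell command to move; the robot and the scene stay as the last step left them, time stands still between calls to the robot, and variables do not carry over. Pictures are saved under pics/ and viewed, and the job is handed in when it is done.

```bash
ls -la; mkdir -p pics; python3 - <<'E'
from workcell import robot
import cv2
print(robot.sense())
for n in ("scene","top","wrist"):
    m=robot.camera_model(n); print(n,m)
    cv2.imwrite(f"pics/{n}0.png",robot.read_camera(n)[:,:,::-1])
E
```

```text
total 12
drwxr-xr-x  3 agent agent 4096 Dec  6 15:47 .
drwxr-xr-x 23 root  root  4096 Dec  6 15:47 ..
drwxr-xr-x  2 agent agent 4096 Dec  6 15:47 pics
{'time': 0.0, 'joint_pos': array([ 6.27325542e+01,  2.05983751e+01,  8.65984271e+01, -1.36174582e-03,
        7.29099416e+01, -6.59275630e+00]), 'joint_vel': array([ 0.09315364, -0.02225756,  0.03198644,  0.02746482, -0.0148778 ,
        0.0367281 ]), 'joint_efforts': array([-2.57843909e-03, -5.15383780e+01, -2.70727390e+01,  6.73941826e-02,
        3.53227160e-02, -1.29827972e-04]), 'tool_pos': array([0.21150994, 0.56073521, 0.22180877]), 'orientation': array([-1.79893813e+02, -1.09631531e-02,  1.59325702e+02]), 'contact_force': array([-0.58654251, -0.32926064,  0.35331665]), 'ft_torque': array([-0.00646065, -0.0090197 ,  0.00378596]), 'finger_gap': 0.08763083700430621}
scene {'intrinsics': array([[432.50889357,   0.        , 324.99361459],
       [  0.        , 432.50889357, 197.75943773],
       [  0.        ,   0.        ,   1.        ]]), 'pose': array([[ 0.76076807,  0.42355677, -0.49176377, -0.25482028],
       [-0.64901136,  0.
[... 318 characters left out ...]
  1.        ]]), 'pose': array([[-0.05002567,  0.78484263, -0.61767263, -0.55533631],
       [-0.99869557, -0.04564192,  0.02289027,  0.14260452],
       [-0.01022651,  0.61801202,  0.78610213,  1.52950424],
       [ 0.        ,  0.        ,  0.        ,  1.        ]])}
wrist {'intrinsics': array([[343.15215596,   0.        , 325.15930708],
       [  0.        , 343.15215596, 201.29139503],
       [  0.        ,   0.        ,   1.        ]]), 'pose': array([[ 0.35302319, -0.89538701, -0.27139774,  0.13787155],
       [ 0.93561395,  0.33751029,  0.10350525,  0.58922107],
       [-0.00107773, -0.29046327,  0.95688554,  0.38396909],
       [ 0.        ,  0.        ,  0.        ,  1.        ]])}
```

View pics/scene0.png

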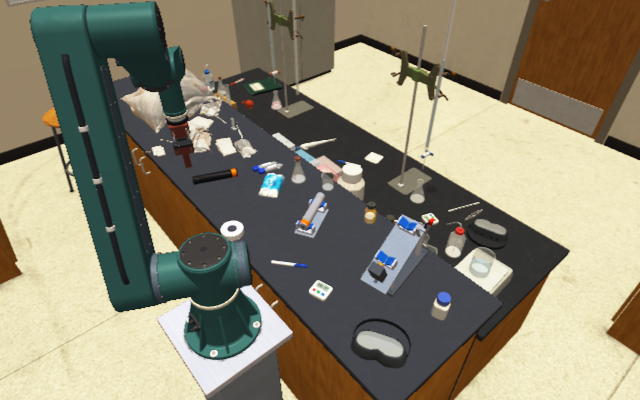

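View pics/top0.png

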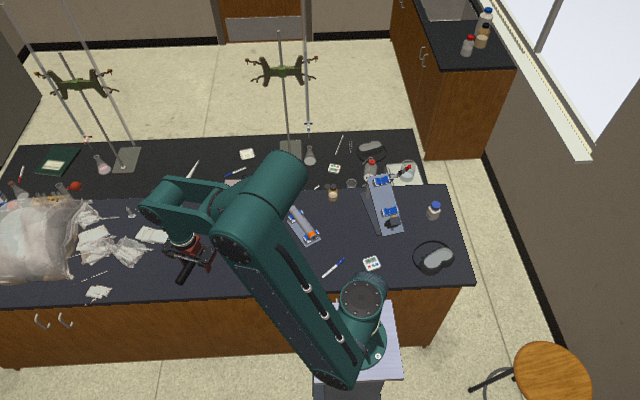

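View pics/wrist0.png

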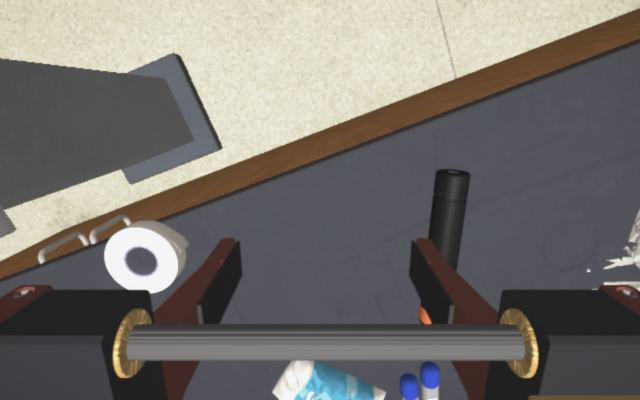

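The scene view shows the cartridge on its rest at about (311,214) with the orange end nearest the robot, and the cradle at about (398,255). The black look-alike is at (215,176). I'll enlarge both areas.

```bash
cat > h.py <<'E'
import numpy as np, cv2
from workcell import robot
def ray(n,u,v,m=None):
    m=m or robot.camera_model(n); K=m["intrinsics"];P=m["pose"]
    d=np.array([(u-K[0,2])/K[0,0],-(v-K[1,2])/K[1,1],-1.0])
    return P[:3,3],P[:3,:3]@d
def onz(n,u,v,z,m=None):
    o,d=ray(n,u,v,m); return o+d*(z-o[2])/d[2]
def proj(n,p,m=None):
    m=m or robot.camera_model(n); K=m["intrinsics"];P=m["pose"]
    q=P[:3,:3].T@(np.asarray(p)-P[:3,3]); return np.array([K[0,2]+K[0,0]*q[0]/-q[2],K[1,2]-K[1,1]*q[1]/-q[2]])
def tri(*r):
    A=0;b=0
    for o,d in r:
        d=d/np.linalg.norm(d);M=np.eye(3)-np.outer(d,d);A=A+M;b=b+M@o
    return np.linalg.solve(A,b)
E
python3 - <<'E'
import cv2
s=cv2.imread("pics/scene0.png");t=cv2.imread("pics/top0.png")
cv2.imwrite("pics/s_z.png",cv2.resize(s[180:320,280:480],None,fx=4,fy=4,interpolation=cv2.INTER_CUBIC))
cv2.imwrite("pics/t_z.png",cv2.resize(t[140:280,270:470],None,fx=4,fy=4,interpolation=cv2.INTER_CUBIC))
E
```

```text
(no output)
```

View pics/s_z.png

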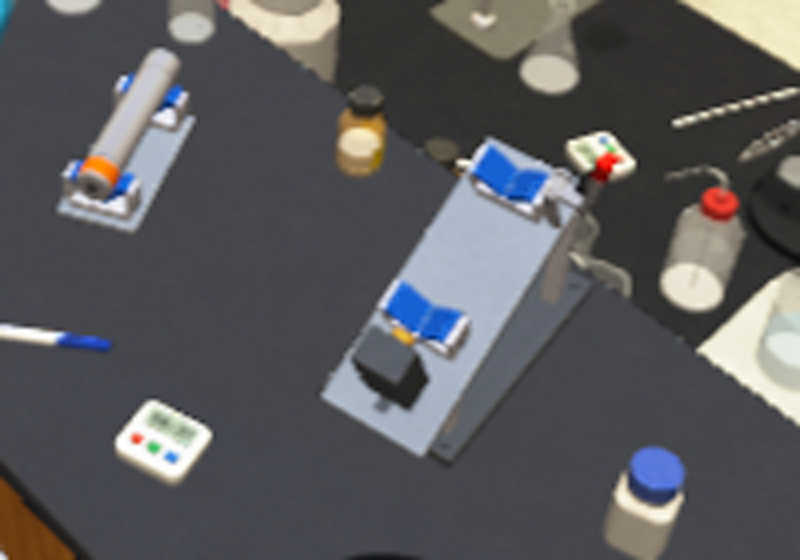

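View pics/t_z.png

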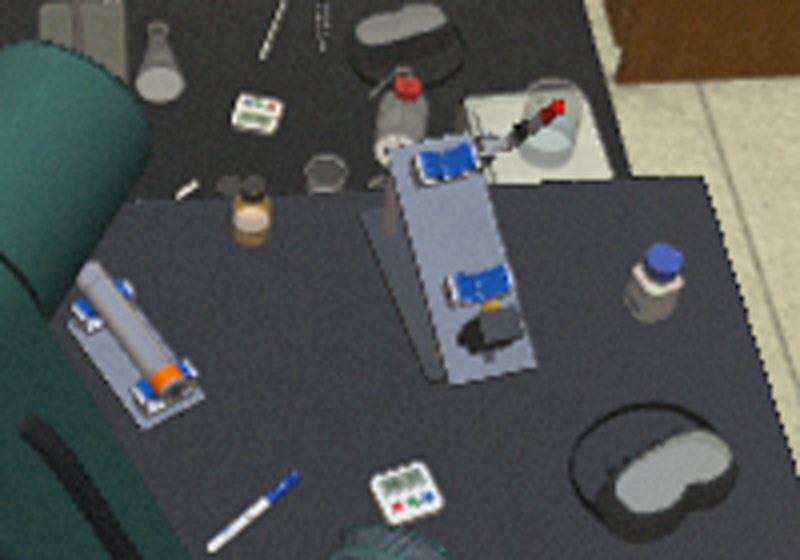

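Both views show the column with its band nearest the robot, the blue V-blocks, the brass plunger and the red handle. Now rough positions from hand-read pixels.

```bash
python3 - <<'E'
from h import *
S=lambda x,y:(280+x/4,180+y/4)
T=lambda x,y:(270+x/4,140+y/4)
sm=robot.camera_model("scene");tm=robot.camera_model("top")
def b(s,t):
    p=tri(ray("scene",*S(*s),sm),ray("top",*T(*t),tm)); print(s,p.round(4),(proj("scene",p,sm)-S(*s)).round(1))
print("col far",onz("scene",*S(163,68),.053,sm),onz("top",*T(90,275),.053,tm)); print("col near",onz("scene",*S(95,183),.053,sm),onz("top",*T(178,388),.053,tm))
for p in [(60,208),(133,232),(193,120)]: print("plate s",onz("scene",*S(*p),.008,sm).round(4))
for p in [(148,428),(203,398)]: print("plate t",onz("top",*T(*p),.008,tm).round(4))
b((605,165),(556,108)) # handle
b((322,395),(449,383)) # bed corner low left
b((425,455),(535,366)) # bed corner low right
b((488,140),(390,147))
b((657,475),(664,262))
print("amber",onz("scene",*S(360,165),0,sm),"white",onz("scene",*S(640,545),0,sm))
E
```

```text
col far [0.58187644 0.22230126 0.053     ] [0.58641201 0.22286261 0.053     ]
col near [0.42917235 0.13845663 0.053     ] [0.42891157 0.13060024 0.053     ]
plate s [0.4102 0.17   0.008 ]
plate s [0.4432 0.101  0.008 ]
plate s [0.587  0.1818 0.008 ]
plate t [0.4091 0.1648 0.008 ]
plate t [0.4443 0.1035 0.008 ]
(605, 165) [ 0.6053 -0.2723  0.2717] [ 0.3 -0.4]
(322, 395) [ 0.4325 -0.1627  0.0307] [ 0.2 -0.2]
(425, 455) [ 0.4531 -0.26    0.0283] [-0.2  0.2]
(488, 140) [ 0.669  -0.1178  0.1492] [ 0.5 -0.7]
(657, 475) [ 0.5444 -0.4113  0.0819] [ 0.2 -0.2]
amber [0.67525204 0.0331897  0.        ] white [ 0.53837952 -0.41732476  0.        ]
```

```bash
cat >> h.py <<'E'
from scipy.spatial.transform import Rotation as Ro
def RT():
    s=robot.sense(); return Ro.from_euler("xyz",s["orientation"],degrees=True).as_matrix(),s["tool_pos"],s
def go(p,yaw=None):
    R,t,s=RT(); d=R.T@(np.asarray(p)-t)
    y=s["orientation"][2]
    print("t %.2f pos %s rpy %s F %s gap %.4f"%(s["time"],t.round(4),s["orientation"].round(2),s["contact_force"].round(1),s["finger_gap"]))
    print("delta tool",d.round(4),"turn",None if yaw is None else round(-((yaw-y+180)%360-180),2), "q",s["joint_pos"].round(1))
E
python3 -m pendant '{"claw":[0,0,0,0,0],"delta_pos":[[0,0,0],[0,0,0],[0,0,0],[0,0,0],[0,0,0]],"turn":[-8.5,-8.5,-8.5,-8.5,-8.5]}'
python3 -m pendant '{"claw":[0],"delta_pos":[[0,0,0]],"turn":[-8]}'
python3 - <<'E'
from h import *
go([0.47,0.16,0.25],-150.5)
E
```

```text
time: 0.65
tool_pos: [0.2109, 0.5596, 0.2202]
orientation: [-179.8, -0.2, -157.4]
contact_force: [0.5, -0.1, 0.3]
finger_gap: 0.0878
time: 0.75
tool_pos: [0.2107, 0.5593, 0.2198]
orientation: [-179.8, -0.3, -149.1]
contact_force: [0.6, 0.6, -0.1]
finger_gap: 0.088
t 0.75 pos [0.2107 0.5593 0.2198] rpy [-179.82   -0.3  -149.09] F [ 0.6  0.6 -0.1] gap 0.0880
delta tool [-0.0172 -0.4759 -0.0288] turn 1.41 q [ 62.7  20.7  86.7   0.   72.9 -58.2]
```

```bash

python3 -m pendant '{"claw":[0,0,0,0,0],"delta_pos":[[-0.002,-0.047,-0.006],[-0.002,-0.047,-0.006],[-0.002,-0.047,-0.004],[-0.002,-0.047,-0.004],[-0.002,-0.047,-0.004]],"turn":[0,0,0,0,0]}'
python3 -m pendant '{"claw":[0,0,0,0,0],"delta_pos":[[-0.002,-0.047,-0.004],[-0.002,-0.047,-0.004],[-0.002,-0.047,-0.004],[-0.002,-0.047,-0.004],[-0.002,-0.047,-0.004]],"turn":[0,0,0,0,0]}'
python3 - <<'E'
from h import *
go([0.47,0.16,0.25],-150.5)
m=robot.camera_model("wrist");np.save("w1.npy",m["pose"])
cv2.imwrite("pics/w1.png",robot.read_camera("wrist")[:,:,::-1])
E
```

```text
time: 1.25
tool_pos: [0.3414, 0.3619, 0.2427]
orientation: [-179.9, -0.4, -148.2]
contact_force: [1.2, 0.7, -0.0]
finger_gap: 0.0875
time: 1.75
tool_pos: [0.4767, 0.1586, 0.2637]
orientation: [-179.9, -0.4, -148.2]
contact_force: [0.3, 0.6, -0.7]
finger_gap: 0.0878
t 1.75 pos [0.4767 0.1586 0.2637] rpy [-179.9    -0.38 -148.18] F [ 0.3  0.6 -0.7] gap 0.0878
delta tool [0.0048 0.0047 0.0137] turn 2.32 q [  10.7   10.5   94.8   -0.2   75.1 -111.1]
```

View pics/w1.png

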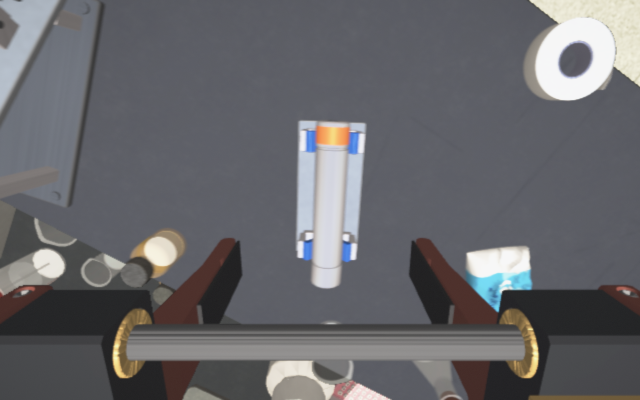

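The wrist view shows the column nearly upright in the image. Its orange end is at (333,124) and its far end at (327,285). I'll measure its edges.

```bash
python3 - <<'E'
from h import *
im=cv2.imread("pics/w1.png")
m=robot.camera_model("wrist"); m["pose"]=np.load("w1.npy")
g=cv2.cvtColor(im,cv2.COLOR_BGR2GRAY)
for r in (131,150,170,190,210,225,265,275): print(r,g[r,304:358:1].tolist())
for c in (322,328,334,340): print("col",c,g[112:130,c].tolist(),g[276:294,c].tolist())
E
```

```text
131 [227, 205, 171, 133, 122, 126, 123, 118, 113, 112, 117, 125, 134, 143, 152, 160, 167, 172, 176, 179, 182, 185, 188, 193, 197, 203, 209, 214, 217, 217, 215, 211, 205, 200, 194, 190, 187, 183, 180, 177, 174, 168, 163, 156, 161, 182, 202, 218, 223, 221, 214, 193, 164, 145]
150 [218, 190, 159, 133, 132, 139, 141, 136, 123, 121, 123, 129, 141, 155, 169, 179, 187, 191, 193, 191, 189, 188, 187, 188, 189, 190, 191, 191, 191, 192, 193, 192, 193, 193, 191, 190, 188, 186, 183, 176, 168, 160, 153, 144, 136, 129, 123, 123, 127, 136, 138, 134, 134, 168]
170 [205, 205, 204, 203, 203, 203, 203, 204, 202, 193, 177, 162, 158, 171, 183, 194, 202, 207, 210, 211, 213, 213, 214, 214, 214, 214, 214, 214, 213, 214, 215, 216, 217, 217, 216, 216, 215, 213, 205, 197, 186, 175, 172, 181, 194, 204, 206, 206, 205, 205, 205, 205, 205, 204]
190 [202, 201, 202, 202, 203, 203, 203, 203, 198, 183, 167, 163, 171, 184, 195, 204, 209, 212, 213, 215, 215, 216, 216, 216, 215, 215, 215, 215, 215, 216, 218, 219, 218, 218, 217, 216, 212, 205, 195, 183, 171, 170, 180, 195, 203, 204, 205, 204, 204, 203, 203, 203, 203, 203]

[... 1062 characters left out ...]
322 [99, 99, 99, 99, 98, 98, 98, 101, 113, 144, 178, 197, 201, 201, 193, 178, 175, 176] [220, 219, 219, 219, 219, 219, 219, 219, 219, 219, 216, 194, 128, 100, 97, 96, 97, 96]
col 328 [98, 97, 97, 97, 96, 97, 96, 96, 98, 134, 188, 206, 214, 215, 216, 203, 197, 197] [218, 218, 218, 218, 217, 217, 218, 217, 217, 217, 216, 203, 145, 101, 96, 96, 97, 97]
col 334 [98, 98, 98, 97, 98, 97, 97, 96, 96, 123, 174, 201, 212, 214, 216, 218, 217, 215] [216, 216, 216, 215, 214, 214, 214, 214, 213, 210, 188, 134, 101, 97, 96, 96, 96, 97]
col 340 [97, 96, 97, 96, 97, 97, 96, 98, 101, 120, 160, 194, 211, 215, 214, 203, 189, 187] [137, 135, 132, 130, 128, 126, 122, 115, 105, 98, 97, 97, 96, 96, 97, 97, 97, 96]
```

```bash
python3 - <<'E'
import cv2
im=cv2.imread("pics/w1.png")
cv2.imwrite("pics/w1z.png",cv2.resize(im[110:295,270:390],None,fx=3.2,fy=3.2,interpolation=cv2.INTER_CUBIC))
E
```

```text
(no output)
```

View pics/w1z.png

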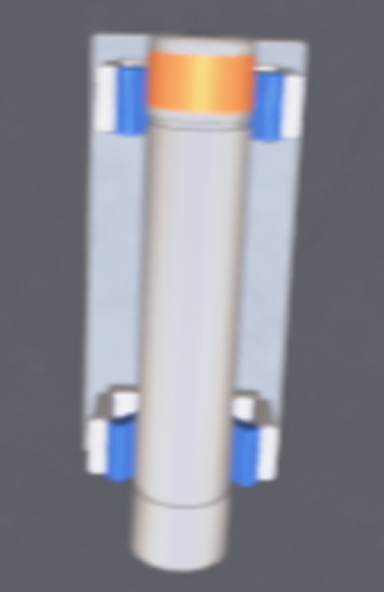

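```bash
python3 - <<'E'
from h import *
m=robot.camera_model("wrist"); m["pose"]=np.load("w1.npy")
print("cam",m["pose"][:3,3])
a=onz("wrist",330.9,157,.053,m);b=onz("wrist",326.9,260,.053,m)
d=b-a;print(a,b,"yaw",np.degrees(np.arctan2(d[1],d[0])))
for z in (.035,.053,.071):
  n=onz("wrist",332,122.3,z,m);f=onz("wrist",326,287.5,z,m)
  print(z,n.round(4),f.round(4),np.linalg.norm((f-n)[:2]),((n+f)/2).round(4))
# rest plate corners (zoom)
for p in [(92,36),(307,42)]:
  print(onz("wrist",270+p[0]/3.2,110+p[1]/3.2,.008,m).round(4))
E
```

```text
cam [0.41047676 0.11739059 0.42624574]
[0.45873867 0.1537688  0.053     ] [0.56603387 0.21539582 0.053     ] yaw 29.871717388342756
0.035 [0.4275 0.136  0.035 ] [0.6071 0.2397 0.035 ] 0.2073617544697942 [0.5173 0.1878 0.035 ]
0.053 [0.4268 0.1351 0.053 ] [0.5981 0.234  0.053 ] 0.1978216848858123 [0.5124 0.1846 0.053 ]
0.071 [0.426  0.1342 0.071 ] [0.589  0.2284 0.071 ] 0.18828161530183044 [0.5075 0.1813 0.071 ]
[0.4485 0.103  0.008 ]
[0.4082 0.1721 0.008 ]
```

```bash

python3 -m pendant '{"claw":[0,0,0],"delta_pos":[[0,0,-0.03],[0,0,-0.02],[0,0,0]],"turn":[8.5,8.5,3.3]}'
python3 - <<'E'
from h import *
go([0.48,-0.17,0.31],-168.5)
E
```

```text
time: 2.1
tool_pos: [0.4829, 0.149, 0.3148]
orientation: [-179.4, -0.3, -169.5]
contact_force: [0.6, 0.0, -0.4]
finger_gap: 0.0877
t 2.10 pos [0.4829 0.149  0.3148] rpy [-179.43   -0.28 -169.51] F [ 0.6  0.  -0.4] gap 0.0877
delta tool [ 0.0609 -0.3131  0.0081] turn -1.01 q [  9.7   8.5  89.9  -0.6  81.8 -90.7]
```

```bash

python3 -m pendant '{"claw":[0,0,0,0,0],"delta_pos":[[0.008,-0.045,0],[0.008,-0.045,0],[0.009,-0.045,0],[0.009,-0.045,0],[0.009,-0.045,0]],"turn":[-1,0,0,0,0]}'
python3 -m pendant '{"claw":[0,0,0],"delta_pos":[[0.009,-0.045,0],[0.009,-0.045,0],[0,0,0]],"turn":[0,0,0]}'
python3 - <<'E'
from h import *
go([0.48,-0.17,0.31],-168.5)
m=robot.camera_model("wrist");np.save("w2.npy",m["pose"])
cv2.imwrite("pics/w2.png",robot.read_camera("wrist")[:,:,::-1])
E
```

```text
time: 2.6
tool_pos: [0.4852, -0.0805, 0.3171]
orientation: [-179.6, -0.1, -168.0]
contact_force: [1.4, -0.3, -0.0]
finger_gap: 0.0879
time: 2.9
tool_pos: [0.4854, -0.1802, 0.3173]
orientation: [-179.5, -0.2, -168.3]
contact_force: [0.2, 0.5, 0.6]
finger_gap: 0.0877
t 2.90 pos [ 0.4854 -0.1802  0.3173] rpy [-1.7946e+02 -1.7000e-01 -1.6828e+02] F [0.2 0.5 0.6] gap 0.0877
delta tool [0.0032 0.0112 0.0072] turn 0.22 q [ -27.6    9.3   88.7   -0.5   81.9 -129.3]
```

View pics/w2.png

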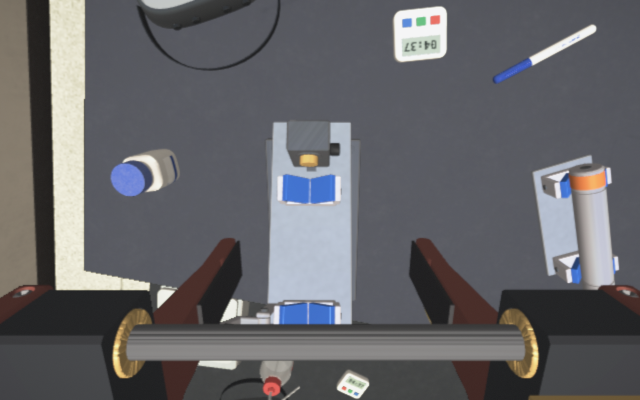

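The wrist view shows the cradle square to the image. The stop block is at (309,143), the brass plunger at (308,160), the lower V-block at (309,190) and the upper V-block at about (307,313), partly hidden.

```bash
python3 - <<'E'
import cv2
im=cv2.imread("pics/w2.png")
cv2.imwrite("pics/w2z.png",cv2.resize(im[110:330,200:380],None,fx=2.7*1,fy=2.7,interpolation=cv2.INTER_CUBIC))
cv2.imwrite("pics/w2y.png",cv2.resize(im[110:220,250:370],None,fx=5,fy=5,interpolation=cv2.INTER_CUBIC))
E
```

```text
(no output)
```

View pics/w2z.png

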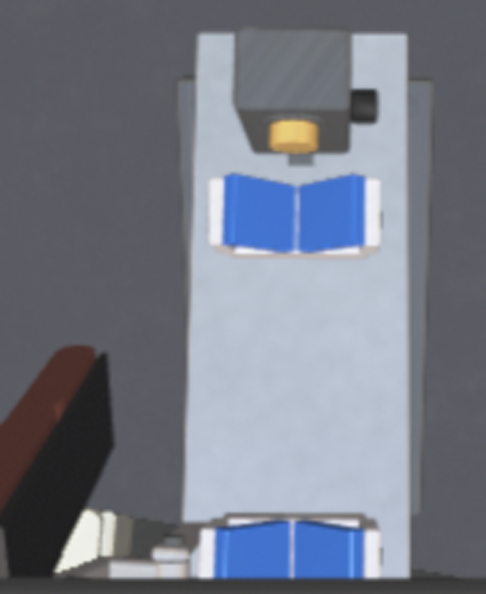

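View pics/w2y.png

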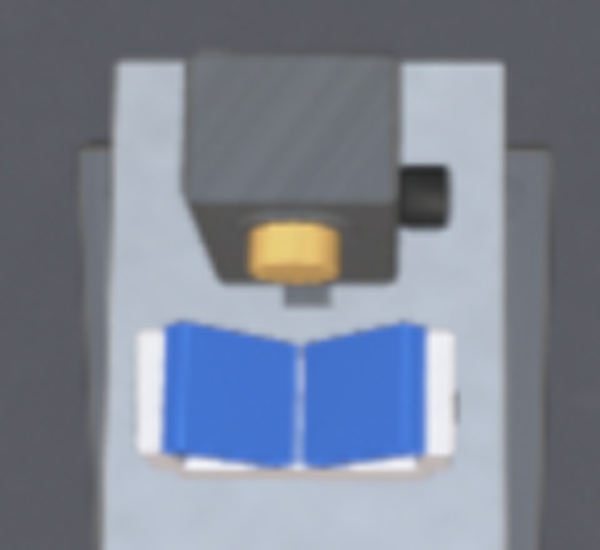

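```bash
cat > seat.py <<'E'
from h import *
from scipy.optimize import least_squares
m=robot.camera_model("wrist"); m["pose"]=np.load("w2.npy")
sm=robot.camera_model("scene");tm=robot.camera_model("top")
C=[("w",(277.4,176.4),(-84,-35,-7)),("w",(341,176.4),(-84,35,-7)),("w",(277.4,200.6),(-56,-35,-7)),("w",(340.6,200.6),(-56,35,-7)),
("w",(274.1,306.3),(56,-35,-7)),("w",(340.7,306.3),(56,35,-7)),
("s",(280+512/4,180+182/4),(70,0,-25.5)),("s",(280+425/4,180+315/4),(-70,0,-25.5)),
("t",(270+447/4,140+165/4),(70,0,-25.5)),("t",(270+482/4,140+287/4),(-70,0,-25.5))]
M={"w":m,"s":sm,"t":tm}
def Rs(y,p=25.): return Ro.from_euler("zy",[y,-p],degrees=True).as_matrix()
def res(q,full=False):
    r=[]
    for k,uv,X in C:
        P=q[:3]+Rs(q[3]*100)@np.array(X)/1000
        r+=[(proj("",P,M[k])-uv)*(1 if k=="w" else .7)]
    return np.array(r) if full else np.concatenate(r)
if __name__=="__main__":
    s=least_squares(res,[.55,-.18,.12,.115],loss="soft_l1")
    print(s.x*[1,1,1,100]);print(res(s.x,True).round(1))
    o=s.x[:3];R=Rs(s.x[3]*100)
    for c in [1.4,1.6,1.8]:
        # closed handle dir: y=+100,z=27.5 from hinge
        a=np.arctan2(27.5,100)+c
        print(c,o+R@(np.array([74,-43+104*np.cos(a),4.5+104*np.sin(a)])/1000))
    print("hinge",o+R@(np.array([74,-43,4.5])/1000))
E
python3 seat.py
```

```text
[ 0.56533272 -0.18323993  0.14872806 10.54105211]
[[ 0.2 -1.2]
 [-0.3  0.2]
 [-0.5 -0.2]
 [ 0.2  0.8]
 [ 0.2  0.2]
 [ 0.1 -0.2]
 [ 0.2 -0.1]
 [ 0.3  0.4]
 [-1.  -0. ]
 [-1.1 -0.2]]
1.4 [ 0.59443179 -0.22193691  0.2814679 ]
1.6 [ 0.59953029 -0.24195469  0.27934804]
1.8 [ 0.60610246 -0.26077733  0.27354164]
hinge [ 0.6364953  -0.21197671  0.18687691]
```

```bash
sed -i 's/from_euler("zy"/from_euler("ZY"/' seat.py; python3 seat.py; python3 - <<'E'
import cv2
im=cv2.imread("pics/w2.png")
cv2.imwrite("pics/w2p.png",cv2.resize(im[140:185,280:335],None,fx=12,fy=12,interpolation=cv2.INTER_CUBIC))
E
```

```text
[ 0.5654408  -0.18415314  0.1486236  11.57946401]
[[ 0.3 -0.5]
 [-0.3 -0.3]
 [-0.4  0.2]
 [ 0.1  0.5]
 [ 0.1 -0.3]
 [ 0.   0.2]
 [-0.  -0.3]
 [ 0.1  0.3]
 [-1.1 -0. ]
 [-1.3 -0.1]]
1.4 [ 0.5970914  -0.23190304  0.27778345]
1.6 [ 0.602866   -0.25150425  0.27408937]
1.8 [ 0.61003772 -0.2695783   0.26680274]
hinge [ 0.63791076 -0.21319761  0.18397574]
```

View pics/w2p.png

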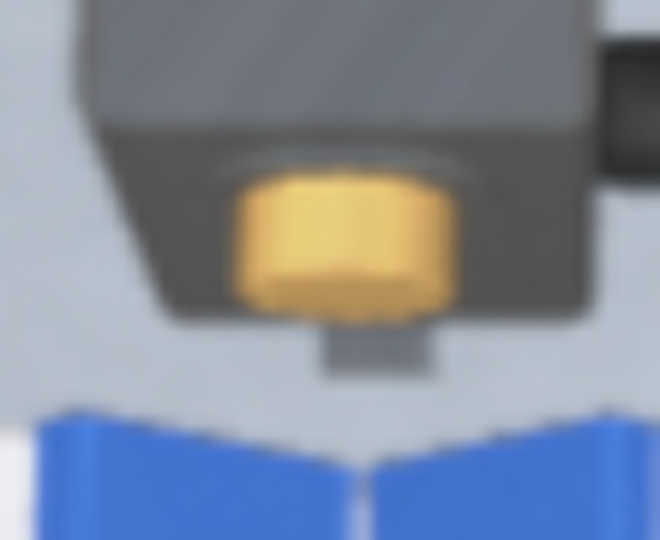

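```bash
python3 - <<'E'
from seat import *
q=np.array([.56544,-.18415,.14862]);R=Rs(11.58)
def at(u,v,y=None,z=0):
    o,d=ray("",u,v,m); o=R.T@(o-q);d=R.T@d
    t=(z-o[2])/d[2]; return ((o+d*t)*1000).round(1)
print(at(308.7,162.8,z=.010),at(308.7,166.7,z=-.010))
print("blk",at(309,150,z=.020),at(309,166.9,z=-.010))
# camera & body frame
h=np.array([.6053,-.2723,.2717]);print("handle seat",R.T@(h-q)*1000)
E
```

```text
[-94.6   0.3  10. ] [-95.3  -0.8 -10. ]
blk [-105.7    1.    20. ] [-95.1  -0.5 -10. ]
handle seat [ 71.36896076 -94.35707606 102.52386131]
```

Both measurements of the plunger end agree at x ≈ -95 mm, and the V-block points fit a single seat pose to within about 0.5 px. The open handle sits where the gripper body would pass, so I'll first push it fully open.

```bash
cat >> h.py <<'E'
SQ=np.array([.56544,-.18415,.14862]);SY=11.58
SR=Ro.from_euler("ZY",[SY,-25.],degrees=True).as_matrix()
cy,sy=np.cos(np.radians(SY)),np.sin(np.radians(SY))
def W(xp,yp,z): return np.array([SQ[0]+xp*cy-yp*sy,SQ[1]+xp*sy+yp*cy,z])   # level cradle frame
def Sw(x,y,z): return SQ+SR@np.array([x,y,z])
def toS(p): return SR.T@(np.asarray(p)-SQ)
E
python3 - <<'E'
from h import *
go(W(.021,-.055,.30),-168.4)
go(W(.021,-.055,.255),-168.4)
E
```

```text
t 2.95 pos [ 0.4851 -0.1777  0.3172] rpy [-1.7959e+02 -1.7000e-01 -1.6824e+02] F [-0.3 -0.1 -0.9] gap 0.0876
delta tool [-0.0982 -0.0776  0.0174] turn 0.16 q [ -27.5    9.2   88.8   -0.4   81.9 -129.2]
t 2.95 pos [ 0.4851 -0.1777  0.3172] rpy [-1.7959e+02 -1.7000e-01 -1.6824e+02] F [-0.3 -0.1 -0.9] gap 0.0876
delta tool [-0.0983 -0.0773  0.0624] turn 0.16 q [ -27.5    9.2   88.8   -0.4   81.9 -129.2]
```

```bash

python3 -m pendant '{"claw":[255,255,255,255,255],"delta_pos":[[-0.025,-0.012,0],[-0.025,-0.012,0],[-0.024,-0.012,0],[-0.024,-0.012,0],[0,-0.01,0]],"turn":[0,0,0,0,0]}' 10
python3 -m pendant '{"claw":[255,255],"delta_pos":[[0,-0.01,0],[0,-0.01,0]],"turn":[0,0]}'
python3 - <<'E'
from h import *
go(W(.021,-.055,.255),-168.4)
m=robot.camera_model("wrist");np.save("w3.npy",m["pose"])
cv2.imwrite("pics/w3.png",robot.read_camera("wrist")[:,:,::-1])
E
```

```text
time: 3.45
tool_pos: [0.5943, -0.2068, 0.3157]
orientation: [-180.0, -0.3, -168.1]
contact_force: [-0.4, 0.3, -0.5]
finger_gap: 0.0513
time: 3.65
tool_pos: [0.5977, -0.2247, 0.315]
orientation: [179.9, -0.4, -167.9]
contact_force: [-0.5, 0.5, -0.5]
finger_gap: 0.0353
t 3.65 pos [ 0.5977 -0.2247  0.315 ] rpy [ 179.94   -0.44 -167.91] F [-0.5  0.5 -0.5] gap 0.0353
delta tool [ 0.0021 -0.0089  0.06  ] turn 0.49 q [ -26.7   20.4   73.7   -0.2   86.3 -128.7]
```

View pics/w3.png

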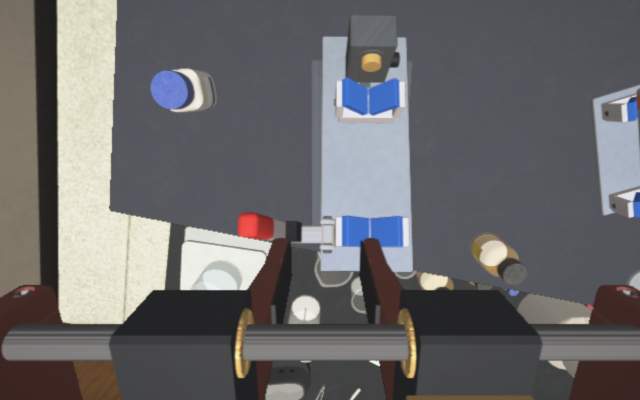

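The red handle is at (255,226), just left of the fingers, and its arm runs to the hinge at (325,235). I'll check where it is.

```bash
python3 - <<'E'
from h import *
m=robot.camera_model("wrist"); m["pose"]=np.load("w3.npy")
# intersect with plane seat x=74
o,d=ray("",256,226,m); o=SR.T@(o-SQ);d=SR.T@d
p=o+d*(.074-o[0])/d[0];print(p*1000,"rad",np.hypot(p[1]+.043,p[2]-.0045),"ang",np.arctan2(p[2]-.0045,p[1]+.043)-.268)
print("tcp seat lvl", robot.sense()["tool_pos"])
E
python3 -m pendant '{"claw":[255,255,255],"delta_pos":[[0.002,-0.006,0.025],[0,0,0.025],[0,0,0.008]],"turn":[0,0,0]}'
python3 - <<'E'
from h import *
go(W(.021,-.055,.255),-168.4)
E
```

```text
[ 74.         -88.75682046 110.42891394] rad 0.11538900046092818 ang 1.7105455005293786
tcp seat lvl [ 0.59784319 -0.22647269  0.31501363]
time: 4.0
tool_pos: [0.5957, -0.2344, 0.2585]
orientation: [-179.8, -0.3, -168.1]
contact_force: [-0.0, 0.6, 0.2]
finger_gap: 0.0071
t 4.00 pos [ 0.5957 -0.2344  0.2585] rpy [-179.83   -0.25 -168.1 ] F [-0.   0.6  0.2] gap 0.0071
delta tool [-0.0015  0.0003  0.0035] turn 0.3 q [ -27.5   22.4   78.5   -0.3   79.2 -129.3]
```

```bash

python3 -m pendant '{"claw":[255,255,255],"delta_pos":[[0,-0.009,0.001],[0,-0.008,0.001],[0,-0.007,0.002]],"turn":[0,0,0]}'
python3 -m pendant '{"claw":[255,255],"delta_pos":[[0,-0.005,0.002],[0,-0.004,0.002]],"turn":[0,0]}'
python3 - <<'E'
from h import *
go(W(.021,-.085,.25),-168.4)
E
```

```text
time: 4.3
tool_pos: [0.5996, -0.2586, 0.2557]
orientation: [-179.9, -0.3, -168.1]
contact_force: [-0.1, 1.6, -0.9]
finger_gap: 0.0006
time: 4.5
tool_pos: [0.6023, -0.2686, 0.2528]
orientation: [-179.9, -0.2, -168.1]
contact_force: [1.2, 2.6, -0.4]
finger_gap: 0.0006
t 4.50 pos [ 0.6023 -0.2686  0.2528] rpy [-1.7988e+02 -1.7000e-01 -1.6812e+02] F [ 1.2  2.6 -0.4] gap 0.0006
delta tool [-0.0019  0.0051  0.0028] turn 0.28 q [ -29.9   24.2   76.3   -0.2   79.5 -131.8]
```

```bash

python3 -m pendant '{"claw":[255,255],"delta_pos":[[0,-0.004,0.001],[0,-0.004,0.001]],"turn":[0,0]}'
python3 -m pendant '{"claw":[255,255],"delta_pos":[[0,-0.003,0],[0,-0.003,0]],"turn":[0,0]}'

```

```text
time: 4.7
tool_pos: [0.6033, -0.2727, 0.2515]
orientation: [179.6, -0.2, -168.1]
contact_force: [-5.7, 19.9, 14.5]
finger_gap: 0.0003
time: 4.9
tool_pos: [0.6031, -0.2723, 0.252]
orientation: [178.9, -0.2, -168.0]
contact_force: [-2.0, 8.9, 2.3]
finger_gap: 0.0006
```

```bash

python3 -m pendant '{"claw":[255,255,0,0,0],"delta_pos":[[0,0.03,-0.01],[0,0.03,-0.05],[0.01,0.045,-0.02],[0.01,0.045,0],[0.01,0.045,0]],"turn":[0,0,0,0,0]}'
python3 -m pendant '{"claw":[0,0,0,0,0],"delta_pos":[[0.01,0.045,0],[0.01,0.045,0],[0,0.045,0],[0,0.045,0],[0,0.04,0]],"turn":[0,0,-6,-6,-6]}'
python3 - <<'E'
from h import *
m=robot.camera_model("wrist");np.save("w4.npy",m["pose"])
cv2.imwrite("pics/w4.png",robot.read_camera("wrist")[:,:,::-1])
c,s=np.cos(np.radians(29.9)),np.sin(np.radians(29.9))
go([.508-.022*c,.182-.022*s,.10],-150.1)
E
```

```text
time: 5.4
tool_pos: [0.5369, -0.0949, 0.3323]
orientation: [179.2, -0.1, -168.3]
contact_force: [0.2, 0.9, -0.2]
finger_gap: 0.0211
time: 5.9
tool_pos: [0.4589, 0.118, 0.3386]
orientation: [179.7, 0.6, -149.9]
contact_force: [0.8, 0.4, 0.0]
finger_gap: 0.0607
t 5.95 pos [0.4559 0.1227 0.3388] rpy [ 179.47    0.65 -149.45] F [-3.6  2.7 -0.3] gap 0.0654
delta tool [-0.0503  0.0227  0.2396] turn 0.65 q [   6.     4.1   91.7    0.8   83.8 -114.6]
```

View pics/w4.png

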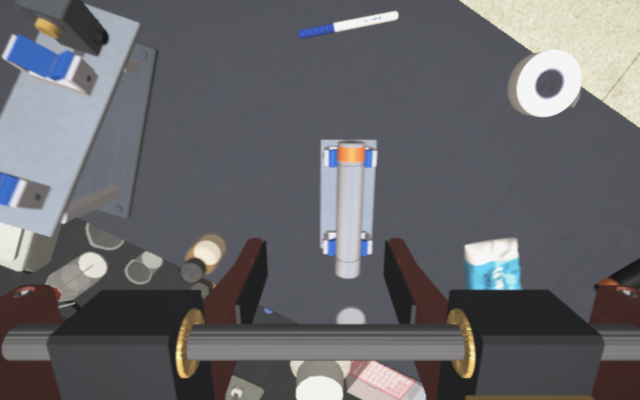

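The column runs from (351,142) to (348,276). I'll check this against the first measurement before descending.

```bash
python3 - <<'E'
from h import *
m=robot.camera_model("wrist"); m["pose"]=np.load("w4.npy")
im=cv2.imread("pics/w4.png");hs=cv2.cvtColor(im,cv2.COLOR_BGR2HSV)
k=cv2.inRange(hs,(3,120,120),(22,255,255));k[:130]=0;k[175:]=0;k[:,:320]=0;k[:,385:]=0
ys,xs=np.nonzero(k);print(xs.min(),xs.max(),ys.min(),ys.max())
b=onz("",(xs.min()+xs.max())/2,(ys.min()+ys.max())/2,.06,m)
f=onz("",348,276.5,.071,m);n=onz("",351,142,.071,m)
print(b,n,f,(n+f)/2,np.linalg.norm(f-n),np.degrees(np.arctan2(*(f-n)[1::-1])))
c,s=np.cos(np.radians(29.9)),np.sin(np.radians(29.9))
d=b[:2]-[.508,.182];print("axis offset",-s*d[0]+c*d[1],"along",d@[c,s])
E
python3 -m pendant '{"claw":[0,0,0,0,0],"delta_pos":[[-0.02,0.01,0.045],[-0.02,0.01,0.045],[-0.01,0.003,0.045],[0,0,0.045],[0,0,0.035]],"turn":[0.6,0,0,0,0]}'
python3 - <<'E'
from h import *
c,s=np.cos(np.radians(29.9)),np.sin(np.radians(29.9))
go([.508-.022*c,.182-.022*s,.036],-150.1)
E
```

```text
338 364 147 161
[0.43687182 0.14460526 0.06      ] [0.42288944 0.13509222 0.071     ] [0.58584179 0.2295762  0.071     ] [0.50436561 0.18233421 0.071     ] 0.1883631938468931 30.10626396057048
axis offset 0.003039146247210474 along -0.08030160644859038
time: 6.45
tool_pos: [0.5013, 0.1748, 0.13]
orientation: [-179.8, 2.1, -149.7]
contact_force: [-0.2, -0.5, 0.1]
finger_gap: 0.0879
t 6.45 pos [0.5013 0.1748 0.13  ] rpy [-179.79    2.11 -149.69] F [-0.2 -0.5  0.1] gap 0.0879
delta tool [0.016  0.0033 0.0935] turn 0.41 q [  11.4   20.   102.9    0.6   55.1 -109.2]
```

```bash

python3 -m pendant '{"claw":[0,0,0,0,0],"delta_pos":[[0.008,0.002,0.02],[0.006,0.001,0.02],[0,0,0.02],[0,0,0.015],[0,0,0]],"turn":[0.4,0,0,0,0]}'
python3 - <<'E'
from h import *
c,s=np.cos(np.radians(29.9)),np.sin(np.radians(29.9))
go([.506-.022*c,.183-.022*s,.036],-150.1)
E
```

```text
time: 6.95
tool_pos: [0.4908, 0.169, 0.0476]
orientation: [-179.7, 1.9, -150.1]
contact_force: [-0.0, -0.9, 0.8]
finger_gap: 0.088
t 6.95 pos [0.4908 0.169  0.0476] rpy [-179.71    1.88 -150.11] F [-0.  -0.9  0.8] gap 0.0880
delta tool [0.0023 0.0046 0.0115] turn -0.01 q [  11.1   26.5  108.2    0.5   43.4 -109.1]
```

```bash

python3 -m pendant '{"claw":[0,0,0],"delta_pos":[[0.002,0.004,0.008],[0,0,0.004],[0,0,0]],"turn":[0,0,0]}'
python3 -m pendant '{"claw":[255,255,255,255,255],"delta_pos":[[0,0,0],[0,0,0],[0,0,0],[0,0,0],[0,0,0]],"turn":[0,0,0,0,0]}' 45
python3 -m pendant '{"claw":[255,255],"delta_pos":[[0,0,0],[0,0,0]],"turn":[0,0]}'
python3 - <<'E'
from h import *
go([.487,.172,.036],-150.1)
E
```

```text
time: 7.25
tool_pos: [0.4898, 0.1717, 0.0363]
orientation: [-179.6, 2.1, -150.1]
contact_force: [-0.9, -0.1, 0.5]
finger_gap: 0.0876
time: 7.75
tool_pos: [0.4914, 0.1721, 0.0383]
orientation: [-179.5, 2.3, -150.1]
contact_force: [0.4, 0.7, 0.0]
finger_gap: 0.0512
time: 7.95
tool_pos: [0.4904, 0.1737, 0.0385]
orientation: [-179.7, 2.3, -150.3]
contact_force: [-6.7, 17.9, 5.6]
finger_gap: 0.0356
t 7.95 pos [0.4904 0.1737 0.0385] rpy [-179.74    2.3  -150.25] F [-6.7 17.9  5.6] gap 0.0356
delta tool [0.0039 0.0003 0.0023] turn -0.15 q [  11.5   27.3  108.8    0.7   41.7 -108.7]
```

Gripped, with a 35.6 mm gap against the 36 mm diameter. Lifting.

```bash

python3 -m pendant '{"claw":[255,255,255],"delta_pos":[[0,0,0],[0,0,-0.01],[0,0,-0.02]],"turn":[0,0,0]}'
python3 -m pendant '{"claw":[255,255,255,255,255],"delta_pos":[[0,0,-0.04],[0,0,-0.04],[0,0,-0.04],[0,0,-0.04],[0,0,0]],"turn":[0,0,0,0,0]}'
python3 - <<'E'
from h import *
m=robot.camera_model("wrist");np.save("w5.npy",m["pose"])
cv2.imwrite("pics/w5.png",robot.read_camera("wrist")[:,:,::-1])
cv2.imwrite("pics/s5.png",cv2.resize(robot.read_camera("scene")[100:300,220:480,::-1],None,fx=3,fy=3,interpolation=cv2.INTER_CUBIC))
go([.487,.172,.036],-150.1)
E
```

```text
time: 8.25
tool_pos: [0.486, 0.1728, 0.0668]
orientation: [-179.9, 1.9, -150.2]
contact_force: [-0.4, -0.3, -4.0]
finger_gap: 0.0354
time: 8.75
tool_pos: [0.4782, 0.1686, 0.2344]
orientation: [-179.9, 1.6, -150.2]
contact_force: [1.0, 0.8, -4.6]
finger_gap: 0.0351
t 8.85 pos [0.475  0.1679 0.2294] rpy [ 179.99    1.12 -150.24] F [-0.4  0.  -3.7] gap 0.0351
delta tool [-0.0087 -0.0025  0.1936] turn -0.14 q [  11.3   11.6   98.5    0.4   68.8 -108.6]
```

View pics/w5.png

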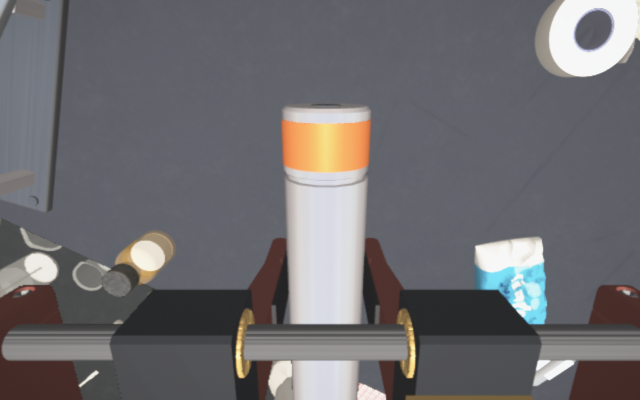

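View pics/s5.png

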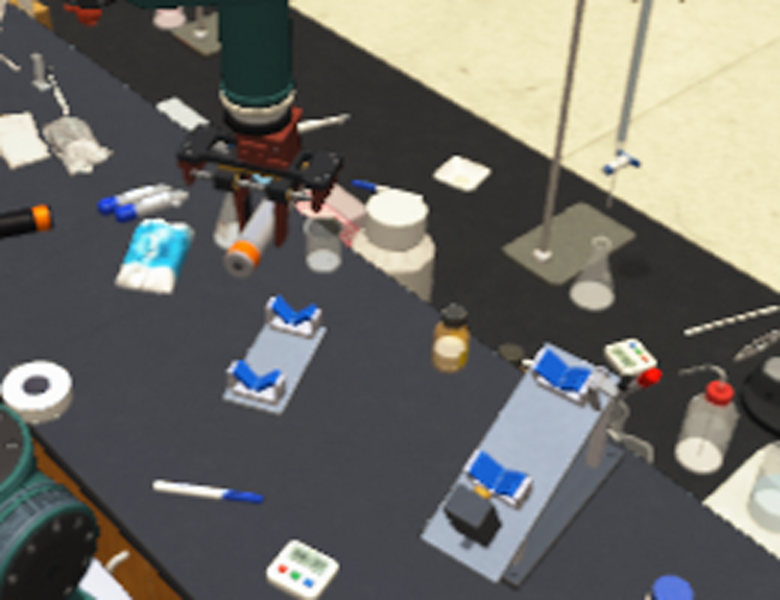

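The column is held level. Its banded end rim shows at (326,107), 88 px wide. I'll work out the grip offset in the tool frame.

```bash
python3 - <<'E'
from h import *
m=robot.camera_model("wrist"); m["pose"]=np.load("w5.npy")
R,t,s=RT()
def tl(u,v,z):
    o,d=ray("",u,v,m);o=R.T@(o-t);d=R.T@d
    return o+d*(z-o[2])/d[2]
for v in (104,107,121,171): print(v,tl(326,v,-.0325)*1000)
print("w",tl(282,112,-.0145)*1000,tl(370,112,-.0145)*1000, tl(287,200,-.0145)*1000,tl(366,200,-.0145)*1000)
E
```

```text
104 [ 73.56468976  -1.0788164  -32.5       ]
107 [ 72.47817557  -1.07782519 -32.5       ]
121 [ 67.33463658  -1.0731328  -32.5       ]
171 [ 47.92308408  -1.0554239  -32.5       ]
w [ 69.77911598 -19.95902169 -14.5       ] [ 69.79152741  17.76839821 -14.5       ] [ 30.28519048 -19.11697473 -14.5       ] [ 30.32622674  17.46227235 -14.5       ]
```

```bash
python3 - <<'E'
from h import *
o,d=ray("scene",436.7,225.3); o=SR.T@(o-SQ);d=SR.T@d
p=o+d*(.074-o[0])/d[0];print(p*1000,"ang",np.arctan2(p[2]-.0045,p[1]+.043)-.268)
g=Sw(-.014,0,0);print(g, g-[0,0,.0145])
go(g+[0,0,.0755],-168.42)
E
```

```text
[  74.         -109.13024752   80.21388264] ang 2.0207324674500358
[ 0.55300996 -0.186697    0.14270334] [ 0.55300996 -0.186697    0.12820334]
t 8.85 pos [0.475  0.1679 0.2294] rpy [ 179.99    1.12 -150.24] F [-0.4  0.  -3.7] gap 0.0351
delta tool [ 0.1085 -0.3466  0.009 ] turn 18.18 q [  11.3   11.6   98.5    0.4   68.8 -108.6]
```

```bash

python3 -m pendant '{"claw":[255,255,255,255,255],"delta_pos":[[0,0,-0.01],[0,-0.02,-0.01],[0,-0.03,-0.01],[0.005,-0.04,0],[0.005,-0.04,0]],"turn":[5,6,5,2,0]}'
python3 -m pendant '{"claw":[255,255,255],"delta_pos":[[0.005,-0.04,0],[0.005,-0.04,0],[0.005,-0.04,0]],"turn":[0,0,0]}'
python3 - <<'E'
from h import *
go([.553,-.1867,.215],-168.42)
E
```

```text
time: 9.35
tool_pos: [0.4906, 0.0402, 0.2468]
orientation: [179.4, -0.3, -168.6]
contact_force: [0.4, -0.5, -3.7]
finger_gap: 0.0355
time: 9.65
tool_pos: [0.4937, -0.0839, 0.2371]
orientation: [179.0, -1.1, -168.5]
contact_force: [0.0, 0.5, -4.2]
finger_gap: 0.0353
t 9.65 pos [ 0.4937 -0.0839  0.2371] rpy [ 179.04   -1.13 -168.51] F [ 0.   0.5 -4.2] gap 0.0353
delta tool [-0.038  -0.1129  0.0195] turn -0.09 q [ -17.8   12.3   96.3    0.3   72.8 -119.3]
```

```bash

python3 -m pendant '{"claw":[255,255,255,255],"delta_pos":[[-0.01,-0.04,-0.005],[-0.01,-0.04,-0.003],[-0.01,-0.025,0],[-0.006,-0.005,0]],"turn":[0,0,0,0]}'
python3 -m pendant '{"claw":[255,255],"delta_pos":[[0,0,0],[0,0,0]],"turn":[0,0]}'
python3 - <<'E'
from h import *
go([.553,-.1867,.215],-168.42)
m=robot.camera_model("wrist");np.save("w6.npy",m["pose"])
cv2.imwrite("pics/w6.png",robot.read_camera("wrist")[:,:,::-1])
E
```

```text
time: 10.05
tool_pos: [0.5437, -0.1914, 0.2295]
orientation: [178.4, -2.2, -168.8]
contact_force: [0.1, 0.9, -3.4]
finger_gap: 0.0351
time: 10.25
tool_pos: [0.5414, -0.1902, 0.2248]
orientation: [178.1, -2.6, -168.9]
contact_force: [0.3, 0.5, -3.9]
finger_gap: 0.0355
t 10.25 pos [ 0.5414 -0.1902  0.2248] rpy [ 178.1    -2.61 -168.88] F [ 0.3  0.5 -3.9] gap 0.0355
delta tool [-0.0125  0.0009  0.0093] turn -0.46 q [-2.620e+01  2.010e+01  8.700e+01 -1.000e-01  7.610e+01 -1.273e+02]
```

View pics/w6.png

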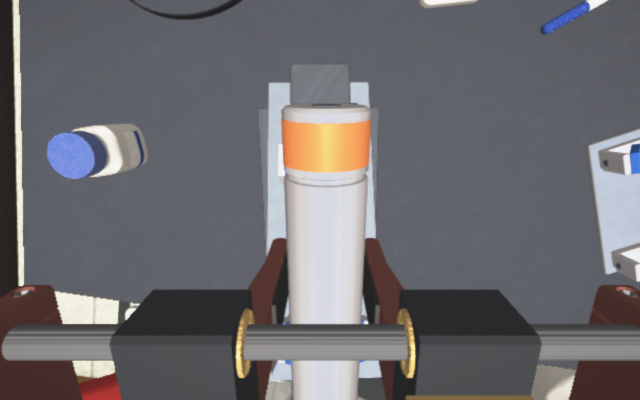

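```bash
cat >> h.py <<'E'
def st(tgt=(-.014,0,0)):
    R,t,s=RT(); g=t-R[:,2]*.0145
    d=R.T@(Sw(*tgt)-g)
    print("t %.2f z %.4f rpy %s F %s |F| %.1f gap %.4f"%(s["time"],t[2],s["orientation"].round(1),s["contact_force"].round(1),np.linalg.norm(s["contact_force"]),s["finger_gap"]))
    print("grip in seat mm",(toS(g)*1000).round(1)," delta tool to tgt",d.round(4))
E
python3 -m pendant '{"claw":[255,255,255],"delta_pos":[[-0.008,0,0.006],[-0.005,0,0.010],[0,0,0.010]],"turn":[-0.4,0,0]}'
python3 - <<'E'
from h import *
st()
E
```

```text
time: 10.6
tool_pos: [0.5532, -0.1835, 0.1977]
orientation: [178.1, -2.5, -168.3]
contact_force: [0.5, 0.2, -3.4]
finger_gap: 0.0352
t 10.60 z 0.1977 rpy [ 178.1   -2.5 -168.3] F [ 0.5  0.2 -3.4] |F| 3.4 gap 0.0352
grip in seat mm [16.7  2.7 62.4]  delta tool to tgt [-0.0016 -0.005   0.0693]
```

```bash

python3 -m pendant '{"claw":[255,255],"delta_pos":[[0,-0.002,0.008],[0,-0.001,0.006]],"turn":[0,0]}'
python3 - <<'E'
from h import *
st()
E
python3 -m pendant '{"claw":[255,255],"delta_pos":[[0,-0.001,0.004],[0,0,0.004]],"turn":[0,0]}'
python3 - <<'E'
from h import *
st()
E
```

```text
time: 10.8
tool_pos: [0.5522, -0.1847, 0.1813]
orientation: [178.0, -2.6, -168.1]
contact_force: [0.3, -0.3, -4.0]
finger_gap: 0.0352
t 10.80 z 0.1813 rpy [ 178.    -2.6 -168.1] F [ 0.3 -0.3 -4. ] |F| 4.0 gap 0.0352
grip in seat mm [ 8.7  1.6 48. ]  delta tool to tgt [-0.0021 -0.0035  0.053 ]
time: 11.0
tool_pos: [0.5524, -0.1864, 0.173]
orientation: [178.1, -2.6, -168.2]
contact_force: [-2.0, -2.8, 1.8]
finger_gap: 0.0351
t 11.00 z 0.1730 rpy [ 178.1   -2.6 -168.2] F [-2.  -2.8  1.8] |F| 3.9 gap 0.0351
grip in seat mm [ 5.  -0.1 40.5]  delta tool to tgt [-0.0019 -0.0014  0.0447]
```

Contact with the upper V-block came at the predicted height. I'll ease the grip so the column can pivot between the pads as it goes down.

```bash

python3 -m pendant '{"claw":[255,255],"delta_pos":[[0,0,0.003],[0,0,0.003]],"turn":[0,0]}' 15
python3 - <<'E'
from h import *
st()
E
python3 -m pendant '{"claw":[255,255],"delta_pos":[[0,0,0.004],[0,0,0.004]],"turn":[0,0]}'
python3 - <<'E'
from h import *
st()
E
```

```text
time: 11.2
tool_pos: [0.5521, -0.1868, 0.167]
orientation: [178.1, -2.6, -168.2]
contact_force: [-1.4, 0.5, -1.7]
finger_gap: 0.0355
t 11.20 z 0.1670 rpy [ 178.1   -2.6 -168.2] F [-1.4  0.5 -1.7] |F| 2.3 gap 0.0355
grip in seat mm [ 2.1 -0.4 35.2]  delta tool to tgt [-0.002  -0.0008  0.0387]
time: 11.4
tool_pos: [0.5516, -0.1867, 0.1587]
orientation: [178.1, -2.5, -168.2]
contact_force: [0.0, -1.0, -1.2]
finger_gap: 0.0357
t 11.40 z 0.1587 rpy [ 178.1   -2.5 -168.2] F [ 0.  -1.  -1.2] |F| 1.6 gap 0.0357
grip in seat mm [-1.8 -0.2 28. ]  delta tool to tgt [-0.0021 -0.0008  0.0304]
```

Pivoting works at low force.

```bash

python3 -m pendant '{"claw":[255,255,255],"delta_pos":[[-0.001,0,0.005],[0,0,0.005],[0,0,0.004]],"turn":[0,0,0]}'
python3 - <<'E'
from h import *
st()
m=robot.camera_model("wrist");np.save("w7.npy",m["pose"])
cv2.imwrite("pics/w7.png",robot.read_camera("wrist")[:,:,::-1])
E
```

```text
time: 11.7
tool_pos: [0.5524, -0.1861, 0.1436]
orientation: [178.2, -2.5, -168.2]
contact_force: [0.2, -0.2, -1.4]
finger_gap: 0.0357
t 11.70 z 0.1436 rpy [ 178.2   -2.5 -168.2] F [ 0.2 -0.2 -1.4] |F| 1.4 gap 0.0357
grip in seat mm [-7.4  0.2 13.8]  delta tool to tgt [-0.0005 -0.0007  0.0153]
```

View pics/w7.png

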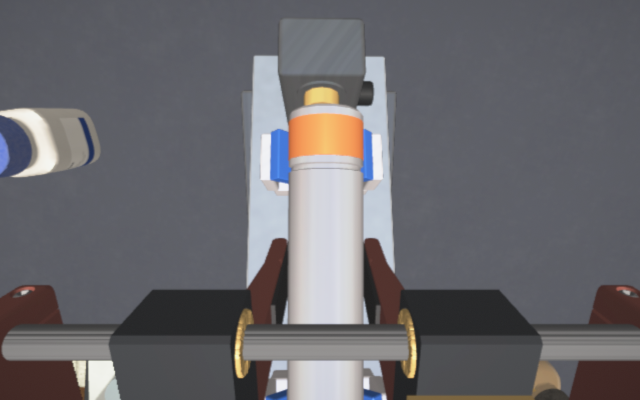

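The band end (row 108) sits just uphill of the brass plunger (rows 88–105), and the column is centred over the lower V. I'll continue down gently.

```bash

python3 -m pendant '{"claw":[255,255,255],"delta_pos":[[0,0,0.004],[0,0,0.003],[0,0,0.002]],"turn":[0,0,0]}'
python3 - <<'E'
from h import *
st()
E
```

```text
time: 12.05
tool_pos: [0.5529, -0.1858, 0.1336]
orientation: [178.2, -2.4, -168.2]
contact_force: [1.0, -0.2, -1.7]
finger_gap: 0.0354
t 12.05 z 0.1336 rpy [ 178.2   -2.4 -168.2] F [ 1.  -0.2 -1.7] |F| 2.0 gap 0.0354
grip in seat mm [-11.1   0.4   4.6]  delta tool to tgt [ 0.0004 -0.0006  0.0054]
```

```bash

python3 -m pendant '{"claw":[255,255],"delta_pos":[[0,0,0.002],[0,0,0.001]],"turn":[0,0]}'
python3 - <<'E'
from h import *
st()
E
python3 -m pendant '{"claw":[255,255],"delta_pos":[[0,0,0.001],[0,0,0.001]],"turn":[0,0]}'
python3 - <<'E'
from h import *
st()
E
```

```text
time: 12.25
tool_pos: [0.5531, -0.1861, 0.1308]
orientation: [178.2, -2.4, -168.2]
contact_force: [-2.2, -0.9, 4.9]
finger_gap: 0.0355
t 12.25 z 0.1308 rpy [ 178.2   -2.4 -168.2] F [-2.2 -0.9  4.9] |F| 5.5 gap 0.0355
grip in seat mm [-12.2   0.1   2. ]  delta tool to tgt [ 0.0007 -0.0002  0.0026]
time: 12.45
tool_pos: [0.5533, -0.1867, 0.1302]
orientation: [178.3, -2.3, -168.2]
contact_force: [-1.3, 0.2, 5.9]
finger_gap: 0.0355
t 12.45 z 0.1302 rpy [ 178.3   -2.3 -168.2] F [-1.3  0.2  5.9] |F| 6.1 gap 0.0355
grip in seat mm [-12.4  -0.4   1.4]  delta tool to tgt [0.0008 0.0004 0.002 ]
```

```bash

python3 -m pendant '{"claw":[255,255,255],"delta_pos":[[0.003,0,0.001],[0.003,0,0.001],[0.003,0,0.001]],"turn":[0,0,0]}'
python3 - <<'E'
from h import *
st()
E
```

```text
time: 12.75
tool_pos: [0.5439, -0.1881, 0.127]
orientation: [178.3, -2.3, -168.2]
contact_force: [2.3, 0.3, -3.2]
finger_gap: 0.0353
t 12.75 z 0.1270 rpy [ 178.3   -2.3 -168.2] F [ 2.3  0.3 -3.2] |F| 3.9 gap 0.0353
grip in seat mm [-22.3   0.    2.6]  delta tool to tgt [-0.0085 -0.     -0.0015]
```

```bash

python3 -m pendant '{"claw":[255,255],"delta_pos":[[0.001,0,0.0015],[0.001,0,0.0015]],"turn":[0,0]}' 25
python3 - <<'E'
from h import *
st()
E
```

```text
time: 12.95
tool_pos: [0.5432, -0.1889, 0.1252]
orientation: [178.4, -2.1, -168.2]
contact_force: [1.5, 2.1, 10.6]
finger_gap: 0.0355
t 12.95 z 0.1252 rpy [ 178.4   -2.1 -168.2] F [ 1.5  2.1 10.6] |F| 11.0 gap 0.0355
grip in seat mm [-23.9  -0.6   1.3]  delta tool to tgt [-0.0094  0.0007 -0.0034]
```

```bash

python3 -m pendant '{"claw":[255,255],"delta_pos":[[0.0015,0,0.001],[0.0015,0,0.001]],"turn":[0,0]}'
python3 - <<'E'
from h import *
st()
cv2.imwrite("pics/w8.png",robot.read_camera("wrist")[:,:,::-1])
E
```

```text
time: 13.15
tool_pos: [0.5427, -0.1891, 0.1249]
orientation: [178.4, -1.8, -168.2]
contact_force: [2.8, 3.2, 4.3]
finger_gap: 0.0357
t 13.15 z 0.1249 rpy [ 178.4   -1.8 -168.2] F [2.8 3.2 4.3] |F| 6.1 gap 0.0357
grip in seat mm [-24.6  -0.6   1.3]  delta tool to tgt [-0.01    0.0007 -0.0036]
```

View pics/w8.png

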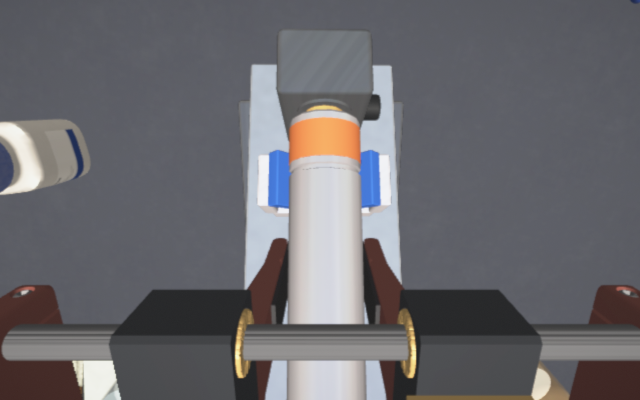

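The band end now touches the plunger, with only a brass sliver left at rows 105–110. Pushing on.

```bash

python3 -m pendant '{"claw":[255,255],"delta_pos":[[0.003,0,0.001],[0.003,0,0.001]],"turn":[0,0]}' 30
python3 - <<'E'
from h import *
st()
m=robot.camera_model("wrist");np.save("w9.npy",m["pose"])
im=robot.read_camera("wrist")[:,:,::-1]
cv2.imwrite("pics/w9.png",cv2.resize(im[20:230,230:420],None,fx=3,fy=2.8,interpolation=cv2.INTER_CUBIC))
E
```

```text
time: 13.4
tool_pos: [0.5386, -0.1902, 0.1231]
orientation: [178.5, -1.5, -168.2]
contact_force: [10.7, 7.5, 3.7]
finger_gap: 0.0352
t 13.40 z 0.1231 rpy [ 178.5   -1.5 -168.2] F [10.7  7.5  3.7] |F| 13.6 gap 0.0352
grip in seat mm [-29.3  -0.9   1.5]  delta tool to tgt [-0.0143  0.001  -0.0055]
```

View pics/w9.png

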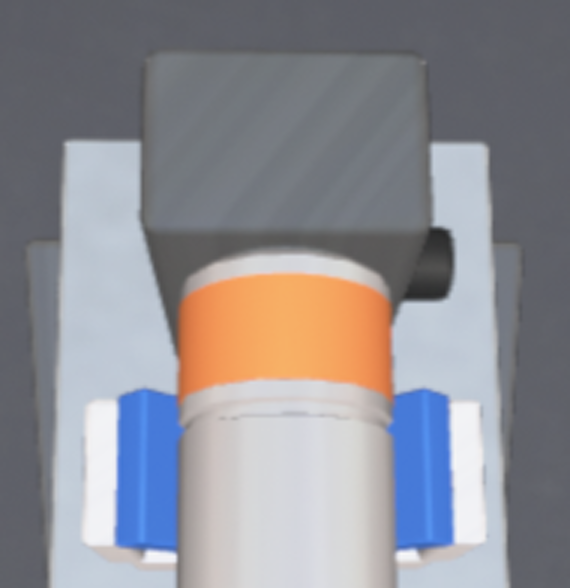

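```bash
python3 - <<'E'
from h import *
m=robot.camera_model("wrist"); m["pose"]=np.load("w9.npy")
def at(u,v,z):
    o,d=ray("",u,v,m); o=SR.T@(o-SQ);d=SR.T@d
    return ((o+d*(z-o[2])/d[2])*1000).round(1)
print("rim",at(325,20+251/2.8,.018),"block edge",at(325,20+231/2.8,.020))
print("V lower tops",at(230+118/3,20+392/2.8,-.007),at(230+448/3,20+392/2.8,-.007))
print("col sides",at(230+180/3,20+450/2.8,0),at(230+393/3,20+450/2.8,0))
st()
E
```

```text
rim [-103.    -0.9   18. ] block edge [-105.6   -0.9   20. ]
V lower tops [-86.1 -29.8  -7. ] [-86.   28.6  -7. ]
col sides [-73.2 -18.3   0. ] [-73.1  17.5   0. ]
t 13.45 z 0.1232 rpy [ 178.5   -1.5 -168.2] F [7.8 3.9 0.1] |F| 8.7 gap 0.0353
grip in seat mm [-29.2  -0.8   1.5]  delta tool to tgt [-0.0143  0.0009 -0.0054]
```

```bash

python3 -m pendant '{"claw":[255,0,0,0,0],"delta_pos":[[0.002,0,0.0005],[0,0,0],[0,0,0],[0,0,0],[0,0,0]],"turn":[0,0,0,0,0]}' 
python3 - <<'E'
from h import *
st()
im=robot.read_camera("wrist")[:,:,::-1]
m=robot.camera_model("wrist");np.save("w10.npy",m["pose"])
cv2.imwrite("pics/w10.png",im)
cv2.imwrite("pics/s10.png",cv2.resize(robot.read_camera("scene")[170:300,340:480,::-1],None,fx=4,fy=4,interpolation=cv2.INTER_CUBIC))
E
```

```text
time: 13.95
tool_pos: [0.5342, -0.1903, 0.1214]
orientation: [178.4, -1.7, -168.3]
contact_force: [-0.4, 0.4, -0.3]
finger_gap: 0.0639
t 13.95 z 0.1214 rpy [ 178.4   -1.7 -168.3] F [-0.4  0.4 -0.3] |F| 0.6 gap 0.0639
grip in seat mm [-33.8  -0.2   1.7]  delta tool to tgt [-0.0185  0.0004 -0.0074]
```

View pics/w10.png

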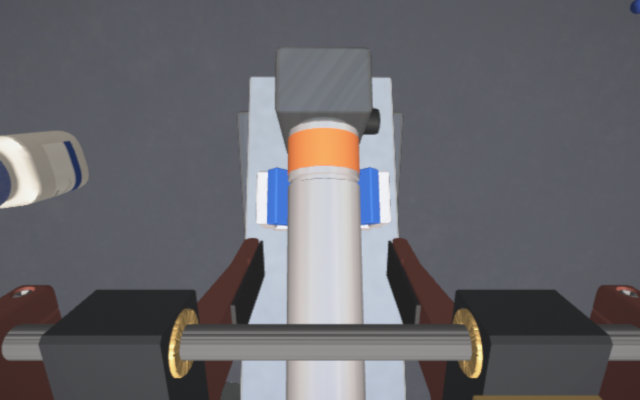

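View pics/s10.png

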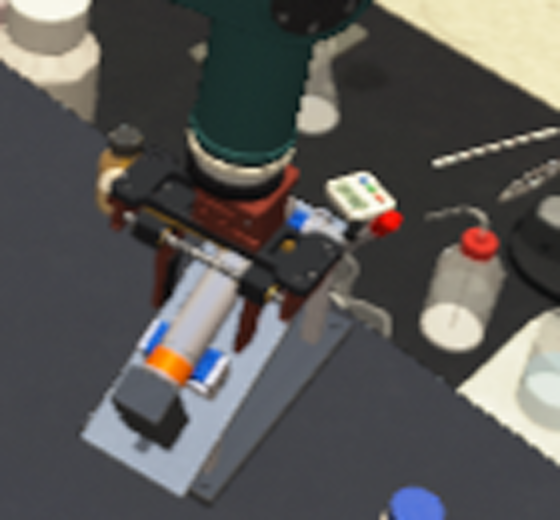

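Released. The band end still sits against the stop block at (323,123). I'll retreat straight up and check the column and plunger.

```bash

python3 -m pendant '{"claw":[0,0,0,0,0],"delta_pos":[[0,0,-0.01],[0,0,-0.04],[0,0,-0.045],[0,0,-0.045],[0,0,-0.02]],"turn":[0,0,0,0,0]}' 
python3 - <<'E'
from h import *
st()
m=robot.camera_model("wrist");np.save("w11.npy",m["pose"])
im=robot.read_camera("wrist")[:,:,::-1]
cv2.imwrite("pics/w11.png",im)
cv2.imwrite("pics/w11z.png",cv2.resize(im[100:220,260:400],None,fx=5,fy=5,interpolation=cv2.INTER_CUBIC))
E
```

```text
time: 14.55
tool_pos: [0.537, -0.1929, 0.2852]
orientation: [178.0, -2.2, -168.3]
contact_force: [0.5, -0.1, 0.0]
finger_gap: 0.0881
t 14.55 z 0.2852 rpy [ 178.    -2.2 -168.3] F [ 0.5 -0.1  0. ] |F| 0.5 gap 0.0881
grip in seat mm [ 37.5  -3.4 149.2]  delta tool to tgt [-0.0223 -0.0021  0.1563]
```

View pics/w11.png

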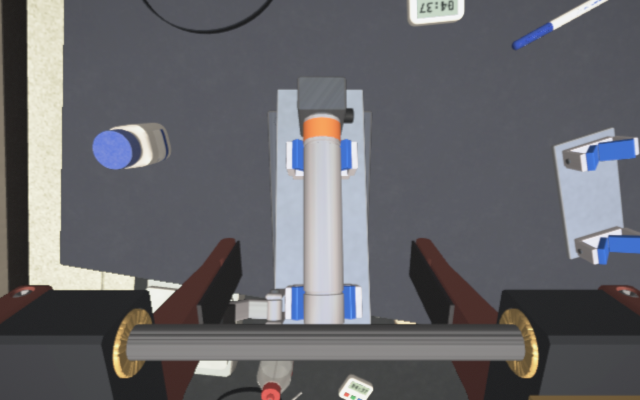

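View pics/w11z.png

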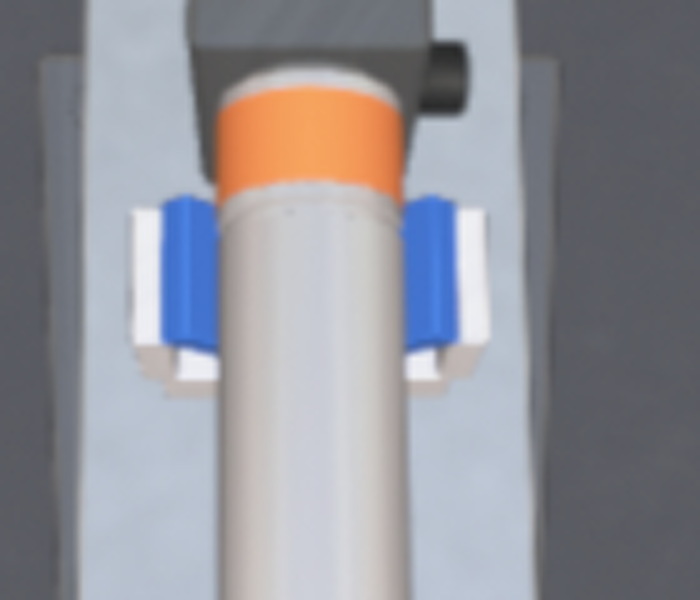

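```bash
python3 - <<'E'
from h import *
m=robot.camera_model("wrist"); m["pose"]=np.load("w11.npy")
def at(u,v,z):
    o,d=ray("",u,v,m); o=SR.T@(o-SQ);d=SR.T@d
    return ((o+d*(z-o[2])/d[2])*1000).round(1)
z=lambda x,y:(260+x/5,100+y/5)
print("rim",at(*z(310,66),.018),"block edge",at(*z(310,45),.020),"Vtops",at(*z(133,208),-.007),at(*z(487,208),-.007))
print("sides lower",at(*z(218,270),0),at(*z(404,270),0),"sides up",at(304.5,285,0),at(342.5,285,0))
go(W(.02,-.16,.32))
E
```

```text
rim [-102.4   -0.4   18. ] block edge [-105.6   -0.4   20. ] Vtops [-84. -35.  -7.] [-83.9  35.1  -7. ]
sides lower [-68.9 -18.1   0. ] [-68.8  17.7   0. ] sides up [ 53.5 -17.5   0. ] [54.  16.6  0. ]
t 14.60 pos [ 0.5382 -0.1935  0.2875] rpy [ 178.17   -2.   -168.28] F [ 0.8 -1.1  1.8] gap 0.0875
delta tool [-0.047  -0.1553 -0.0392] turn None q [ -26.8   16.8   82.8    0.2   83.1 -128.5]
```

The column lies true: its sides are symmetric, the rim is at -102.4 mm and the plunger is about 7 mm in. Next I'll take a closed fist round to the outer side of the handle.

```bash

python3 -m pendant '{"claw":[255,255,255,255,255],"delta_pos":[[-0.005,-0.005,-0.035],[-0.01,-0.03,-0.01],[-0.01,-0.035,0],[-0.01,-0.035,0],[-0.01,-0.03,0]],"turn":[0,0,0,0,0]}' 20
python3 - <<'E'
from h import *
go(W(.031,-.155,.32))
go(W(.031,-.155,.245))
E
```

```text
time: 15.1
tool_pos: [0.6113, -0.3171, 0.3334]
orientation: [178.3, -1.8, -168.0]
contact_force: [0.1, -0.7, -0.0]
finger_gap: 0.051
t 15.10 pos [ 0.6113 -0.3171  0.3334] rpy [ 178.3    -1.82 -168.03] F [ 0.1 -0.7 -0. ] gap 0.0510
delta tool [-0.013  -0.016   0.0125] turn None q [-3.310e+01  2.580e+01  6.290e+01 -1.000e-01  9.380e+01 -1.351e+02]
t 15.10 pos [ 0.6113 -0.3171  0.3334] rpy [ 178.3    -1.82 -168.03] F [ 0.1 -0.7 -0. ] gap 0.0510
delta tool [-0.0154 -0.0183  0.0875] turn None q [-3.310e+01  2.580e+01  6.290e+01 -1.000e-01  9.380e+01 -1.351e+02]
```

```bash

python3 -m pendant '{"claw":[255,255,255,255],"delta_pos":[[-0.007,-0.009,0],[-0.006,-0.008,0.005],[0,0,0],[0,0,0]],"turn":[0,0,0,0]}'
python3 - <<'E'
from h import *
go(W(.031,-.155,.245))
m=robot.camera_model("wrist");np.save("w12.npy",m["pose"])
cv2.imwrite("pics/w12.png",robot.read_camera("wrist")[:,:,::-1])
E
```

```text
time: 15.5
tool_pos: [0.628, -0.3348, 0.3245]
orientation: [178.2, -2.0, -168.2]
contact_force: [1.1, 0.2, 0.8]
finger_gap: 0.0192
t 15.50 pos [ 0.628  -0.3348  0.3245] rpy [ 178.23   -1.97 -168.2 ] F [1.1 0.2 0.8] gap 0.0192
delta tool [-0.0027  0.0027  0.0796] turn None q [ -33.5   28.3   60.    -0.2   94.3 -135.3]
```

View pics/w12.png

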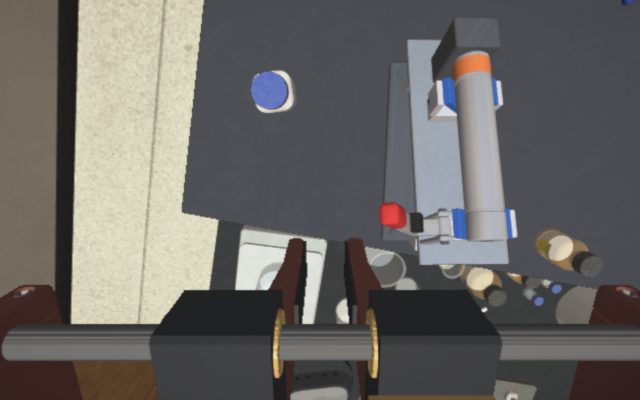

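The handle is at (393,216), right of the fist with clear space between them. Descending beside it.

```bash

python3 -m pendant '{"claw":[255,255,255],"delta_pos":[[-0.003,0.003,0.03],[0,0,0.03],[0,0,0.016]],"turn":[0,0,0]}'
python3 - <<'E'
from h import *
go(W(.031,-.155,.245))
E
python3 -m pendant '{"claw":[255,255,255],"delta_pos":[[0,0.008,0],[0,0.008,0],[0,0.006,0]],"turn":[0,0,0]}'
python3 - <<'E'
from h import *
go(W(.031,-.125,.245))
E
```

```text
time: 15.85
tool_pos: [0.6281, -0.328, 0.2515]
orientation: [178.5, -1.7, -168.1]
contact_force: [0.2, -0.0, -0.3]
finger_gap: 0.0005
t 15.85 pos [ 0.6281 -0.328   0.2515] rpy [ 178.53   -1.66 -168.1 ] F [ 0.2 -0.  -0.3] gap 0.0005
delta tool [ 0.0013 -0.0017  0.0065] turn None q [-3.310e+01  2.980e+01  6.730e+01 -1.000e-01  8.520e+01 -1.349e+02]
time: 16.15
tool_pos: [0.6212, -0.3039, 0.2518]
orientation: [178.5, -1.8, -168.1]
contact_force: [-1.0, -6.5, 3.3]
finger_gap: 0.0001
t 16.15 pos [ 0.6212 -0.3039  0.2518] rpy [ 178.48   -1.85 -168.06] F [-1.  -6.5  3.3] gap 0.0001
delta tool [-0.0006  0.0033  0.0068] turn None q [ -31.7   28.4   69.6   -0.2   84.4 -133.6]
```

```bash

python3 -m pendant '{"claw":[255,255,255,255],"delta_pos":[[0.001,0.01,-0.003],[0.001,0.01,-0.003],[0.001,0.01,-0.003],[0.001,0.01,-0.003]],"turn":[0,0,0,0]}'
python3 - <<'E'
from h import *
go(W(.021,-.06,.27))
cv2.imwrite("pics/w13.png",robot.read_camera("wrist")[:,:,::-1])
E
```

```text
time: 16.55
tool_pos: [0.6095, -0.2671, 0.2713]
orientation: [179.1, -1.7, -168.1]
contact_force: [-0.5, -0.6, -0.9]
finger_gap: 0.0002
t 16.55 pos [ 0.6095 -0.2671  0.2713] rpy [ 179.13   -1.65 -168.11] F [-0.5 -0.6 -0.9] gap 0.0002
delta tool [0.0053 0.0301 0.0019] turn None q [ -29.4   25.1   72.4   -0.4   84.3 -131.2]
```

View pics/w13.png

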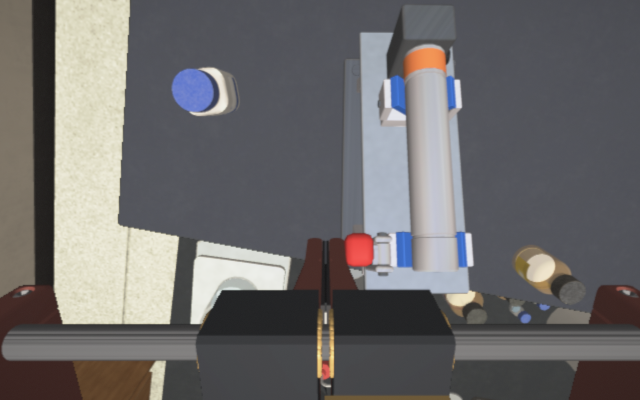

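```bash

python3 -m pendant '{"claw":[255,255,255,255,255],"delta_pos":[[0.001,0.01,0.002],[0.001,0.01,0],[0.001,0.01,0],[0,0.01,0],[0,0.01,0]],"turn":[0,0,0,0,0]}'
python3 - <<'E'
from h import *
go(W(.021,-.03,.27))
m=robot.camera_model("wrist");np.save("w14.npy",m["pose"])
cv2.imwrite("pics/w14.png",robot.read_camera("wrist")[:,:,::-1])
E
```

```text
time: 17.1
tool_pos: [0.5971, -0.2137, 0.2723]
orientation: [179.2, -1.3, -168.1]
contact_force: [1.8, -1.5, 0.3]
finger_gap: 0.0005
t 17.10 pos [ 0.5971 -0.2137  0.2723] rpy [ 179.24   -1.34 -168.07] F [ 1.8 -1.5  0.3] gap 0.0005
delta tool [0.004  0.0053 0.0025] turn None q [ -25.8   22.1   76.9   -0.2   82.5 -127.7]
```

View pics/w14.png

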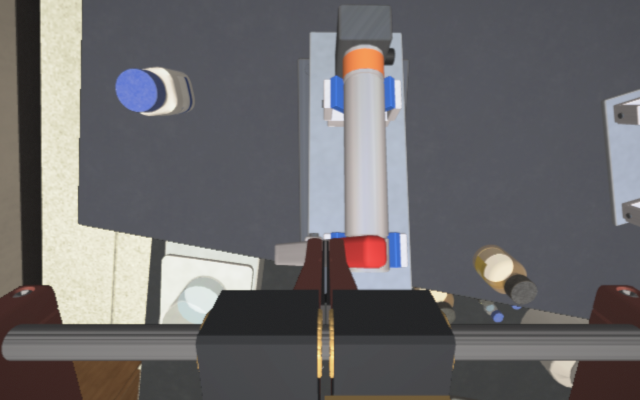

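The handle is past top dead centre, over the column at (363,252). I'll compute fist waypoints that follow the trailing face down.

```bash
python3 - <<'E'
from h import *
R,t,s=RT()
pt=None
for a in (1.15,1.0,.85,.7,.55,.4,.27):
    sh=-.012+.008*(1.15-a)/.88   # fist offset, moving over the handle as it closes
    c=np.array([.074,-.043+.104*np.cos(a)-.007*np.sin(a),.0045+.104*np.sin(a)+.007*np.cos(a)])
    p=Sw(*c)+np.array([-sy,cy,0])*sh
    print(a,p.round(4),"from now",(R.T@(p-t)).round(4),"step",None if pt is None else (R.T@(p-pt)).round(4)); pt=p
E
```

```text
1.15 [ 0.5926 -0.1979  0.2726] from now [0.001  0.0146 0.    ] step None
1.0 [ 0.5922 -0.1821  0.2667] from now [-0.002   0.03    0.0061] step [-0.003   0.0155  0.006 ]
0.85 [ 0.5928 -0.1672  0.259 ] from now [-0.0058  0.0443  0.0139] step [-0.0039  0.0143  0.0079]
0.7 [ 0.5945 -0.1536  0.2495] from now [-0.0106  0.0572  0.0234] step [-0.0047  0.0128  0.0095]
0.55 [ 0.5972 -0.1415  0.2386] from now [-0.016   0.0683  0.0344] step [-0.0054  0.0111  0.0109]
0.4 [ 0.6008 -0.1311  0.2265] from now [-0.022   0.0775  0.0465] step [-0.006   0.0092  0.0121]
0.27 [ 0.6047 -0.1237  0.2152] from now [-0.0276  0.0838  0.0578] step [-0.0056  0.0063  0.0113]
```

```bash

python3 -m pendant '{"claw":[255,255,255,255],"delta_pos":[[0,0.008,0],[0,0.007,0],[-0.002,0.008,0.002],[-0.001,0.007,0.003]],"turn":[0,0,0,0]}'
python3 -m pendant '{"claw":[255,255],"delta_pos":[[-0.002,0.007,0.004],[-0.002,0.007,0.004]],"turn":[0,0]}'
python3 - <<'E'
from h import *
go([.5928,-.1672,.2590])
cv2.imwrite("pics/w15.png",robot.read_camera("wrist")[:,:,::-1])
E
```

```text
time: 17.55
tool_pos: [0.5926, -0.1793, 0.2668]
orientation: [179.1, -1.4, -168.0]
contact_force: [1.3, -0.3, 0.9]
finger_gap: 0.0003
time: 17.75
tool_pos: [0.5934, -0.1634, 0.2583]
orientation: [179.1, -1.4, -168.0]
contact_force: [1.5, -1.6, 0.7]
finger_gap: 0.0005
t 17.75 pos [ 0.5934 -0.1634  0.2583] rpy [ 179.09   -1.41 -168.03] F [ 1.5 -1.6  0.7] gap 0.0005
delta tool [ 0.0014 -0.0036 -0.0007] turn None q [ -21.8   21.2   80.4   -0.    80.1 -123.8]
```

View pics/w15.png

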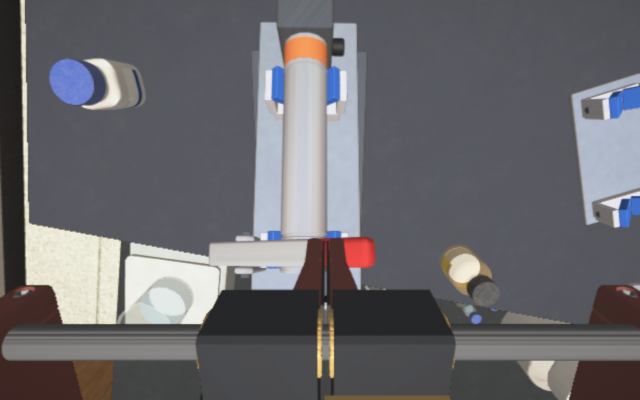

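The arm now swings over the column ahead of the fist. I'll follow it down.

```bash

python3 -m pendant '{"claw":[255,255,255,255],"delta_pos":[[-0.001,0.006,0.005],[-0.002,0.006,0.005],[-0.003,0.005,0.006],[-0.003,0.005,0.006]],"turn":[0,0,0,0]}'
python3 - <<'E'
from h import *
go([.5972,-.1415,.2386])
E
python3 -m pendant '{"claw":[255,255],"delta_pos":[[-0.003,0.004,0.006],[-0.003,0.004,0.006]],"turn":[0,0]}'
python3 - <<'E'
from h import *
go([.6047,-.1237,.2152])
E
```

```text
time: 18.2
tool_pos: [0.5974, -0.1366, 0.2345]
orientation: [179.0, -1.4, -168.0]
contact_force: [0.2, -1.1, 1.2]
finger_gap: 0.0006
t 18.20 pos [ 0.5974 -0.1366  0.2345] rpy [ 179.02   -1.39 -168.01] F [ 0.2 -1.1  1.2] gap 0.0006
delta tool [ 0.0013 -0.0047 -0.0042] turn None q [-1.940e+01  2.200e+01  8.260e+01  1.000e-01  7.710e+01 -1.214e+02]
time: 18.4
tool_pos: [0.6014, -0.1263, 0.2211]
orientation: [179.0, -1.4, -168.0]
contact_force: [0.2, -0.8, 0.7]
finger_gap: 0.0007
t 18.40 pos [ 0.6014 -0.1263  0.2211] rpy [ 179.     -1.42 -168.01] F [ 0.2 -0.8  0.7] gap 0.0007
delta tool [-0.0039  0.0018  0.0058] turn None q [-1.840e+01  2.280e+01  8.330e+01  1.000e-01  7.570e+01 -1.204e+02]
```

```bash

python3 -m pendant '{"claw":[255,255],"delta_pos":[[-0.002,0.001,0.003],[-0.002,0,0.003]],"turn":[0,0]}'
python3 -m pendant '{"claw":[255,255],"delta_pos":[[0,0,0.002],[0,0,0.002]],"turn":[0,0]}'
python3 - <<'E'
from h import *
go([.6047,-.1237,.2152])
E
```

```text
time: 18.6
tool_pos: [0.6035, -0.1236, 0.2152]
orientation: [179.0, -1.6, -168.0]
contact_force: [-12.8, -1.1, 31.0]
finger_gap: 0.0006
time: 18.8
tool_pos: [0.6031, -0.1239, 0.2159]
orientation: [179.0, -1.6, -167.9]
contact_force: [-4.1, 1.4, 15.0]
finger_gap: 0.0002
t 18.80 pos [ 0.6031 -0.1239  0.2159] rpy [ 179.05   -1.63 -167.94] F [-4.1  1.4 15. ] gap 0.0002
delta tool [-0.0017 -0.0001  0.0007] turn None q [ -18.    23.2   83.4    0.    75.3 -120.1]
```

The push met firm resistance (31 N, then 15 N) at the closed height. I'll back straight up and inspect.

```bash

python3 -m pendant '{"claw":[255,255,255,255,255],"delta_pos":[[0,0,-0.01],[0,0,-0.03],[0.005,0,-0.04],[0.02,0,-0.04],[0.02,0,-0.01]],"turn":[0,0,0,0,0]}'
python3 -m pendant '{"claw":[255,255,255],"delta_pos":[[0.03,0,0],[0.03,0,0],[0,0,0]],"turn":[0,0,0]}'
python3 - <<'E'
from h import *
st()
m=robot.camera_model("wrist");np.save("w16.npy",m["pose"])
cv2.imwrite("pics/w16.png",robot.read_camera("wrist")[:,:,::-1])
cv2.imwrite("pics/s16.png",cv2.resize(robot.read_camera("scene")[180:300,350:470,::-1],None,fx=5,fy=5,interpolation=cv2.INTER_CUBIC))
E
```

```text
time: 19.3
tool_pos: [0.5623, -0.1335, 0.3493]
orientation: [178.8, -2.0, -167.9]
contact_force: [0.1, 0.5, -0.4]
finger_gap: 0.0009
time: 19.6
tool_pos: [0.5018, -0.1467, 0.3549]
orientation: [178.9, -1.7, -167.9]
contact_force: [0.3, 0.1, 0.3]
finger_gap: 0.0002
t 19.60 z 0.3549 rpy [ 178.9   -1.7 -167.9] F [0.3 0.1 0.3] |F| 0.4 gap 0.0002
grip in seat mm [ 44.   49.2 223.1]  delta tool to tgt [-0.0481 -0.0539  0.2244]
```

View pics/w16.png

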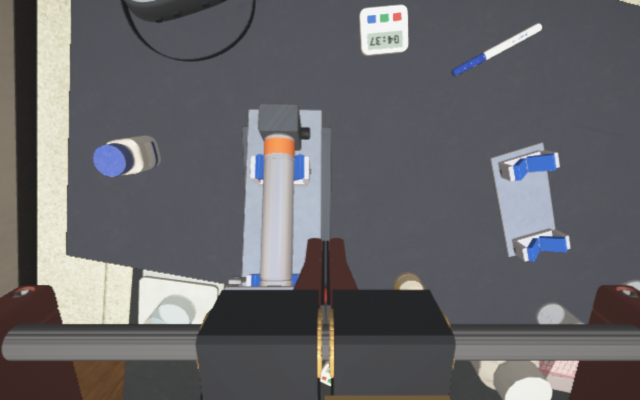

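View pics/s16.png

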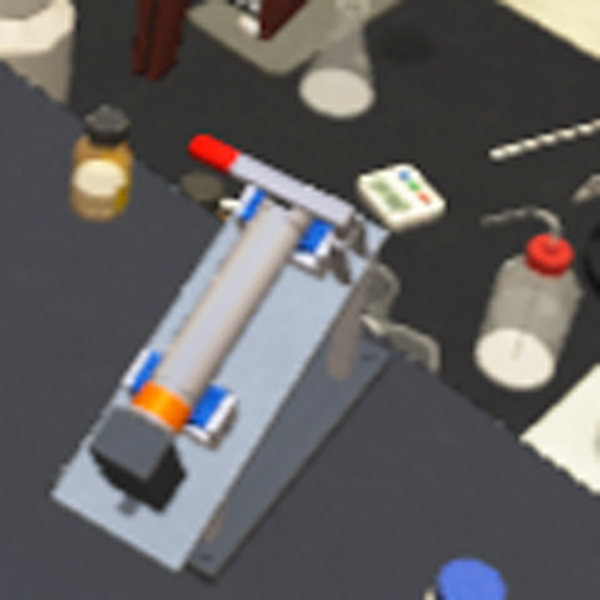

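The clamp lies across the column with its handle at (213,153) in the zoom. I'll check its angle, the band end and the column sides numerically.

```bash
python3 - <<'E'
from h import *
z=cv2.imread("pics/s16.png");hs=cv2.cvtColor(z,cv2.COLOR_BGR2HSV)
k=(cv2.inRange(hs,(0,180,120),(6,255,255))|cv2.inRange(hs,(174,180,120),(180,255,255)));k[:,260:]=0
M=cv2.moments(k,True);u,v=350+(M["m10"]/M["m00"]-2)/5,180+(M["m01"]/M["m00"]-2)/5
o,d=ray("scene",u,v); o=SR.T@(o-SQ);d=SR.T@d
p=o+d*(.074-o[0])/d[0];print(u,v,p*1000,"ang",np.arctan2(p[2]-.0045,p[1]+.043)-.268, "r",np.hypot(p[2]-.0045,p[1]+.043))
print("expected closed px",proj("scene",Sw(.074,.057,.032)))
m=robot.camera_model("wrist"); m["pose"]=np.load("w16.npy")
im=cv2.imread("pics/w16.png");cv2.imwrite("pics/w16z.png",cv2.resize(im[95:215,230:350],None,fx=5,fy=5,interpolation=cv2.INTER_CUBIC))
E
```

```text
392.0137741046832 209.89439853076217 [74.         57.16590827 29.22591812] ang -0.025988575001312852 r 0.10317257487613939
expected closed px [391.95246094 209.54683506]
```

View pics/w16z.png

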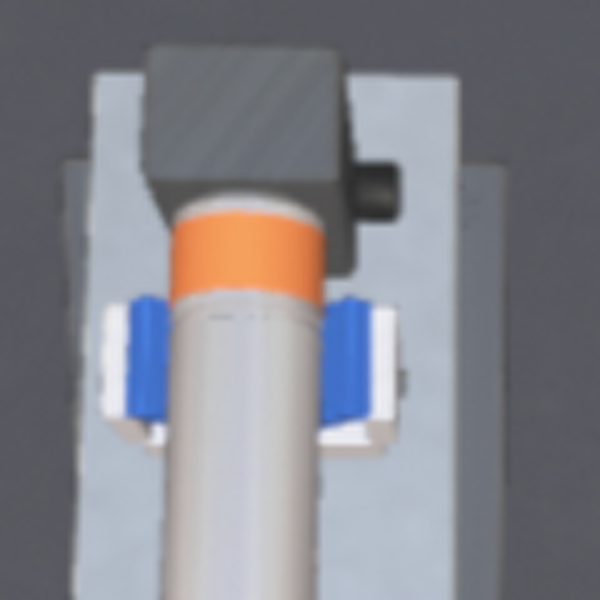

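```bash
python3 - <<'E'
from h import *
m=robot.camera_model("wrist"); m["pose"]=np.load("w16.npy")
def at(x,y,z):
    o,d=ray("",230+x/5,95+y/5,m); o=SR.T@(o-SQ);d=SR.T@d
    return ((o+d*(z-o[2])/d[2])*1000).round(1)
print("rim",at(247,193,.018),"block",at(247,178,.02),"V",at(105,303,-.007),at(398,306,-.007),"sides",at(168,360,0),at(322,360,0))
print(robot.sense()["contact_force"],robot.hand_in())
E
```

```text
rim [-102.6    1.3   18. ] block [-105.4    1.4   20. ] V [-84.2 -35.   -7. ] [-83.9  35.2  -7. ] sides [-68.2 -18.4   0. ] [-68.4  17.6  -0. ]
the job is handed in; nothing more can be done
[0.56599346 0.41361374 0.25660531] None
```

I seated the column in the cradle, pushed the plunger in and closed the clamp on it, then handed the job in at about 20 s. No verdict came back.

- **Order of work:** I first pushed the clamp arm to its open stop to make room for the gripper. Then I lifted the column, lowered it into the V-grooves and let it pivot in the grip onto the slope. I slid it against the plunger and let go, and swung the clamp down with the closed fingers.
- **Column:** It lies true, with its sides at -18.4 and +17.6 mm about the seat line. The banded end is downhill at about x = -102.5 mm, and it did not move measurably when the clamp closed.
- **Plunger:** Its free end measured about -95 mm, so it is about 7 mm in. That is camera-based, good to about 2 mm. The force rise at the end of the push agrees with it being fully in.
- **Clamp:** The handle is within 0.4 px of its closed position in the scene picture, about -0.03 rad, which is as fine as that picture resolves. The downward push met 31 N at the closed height.
- **Forces and bystanders:** The wrist force stayed at about 13 N or less while I placed the column, 20 N at the clamp's open stop. The bottles and beaker look undisturbed; I did not measure their positions again. The arm was clear of everything at hand-in.

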